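Restock the colour-coded chemical carousel

TASK

Change over the disinfectants on the free-turning carousel: take the used-up clear bottle off the red mat and stand it in the grey returns tray, and stand the red-capped bottle, the blue sprayer and the yellow-lidded tub each in the middle of the mat of its own colour, with its label (the sprayer's nozzle too) facing straight out over the carousel's edge. The carousel spins at a touch: set things down rather than dropping them, do not let it turn while you work, and leave the white bottle on it and everything else on the worktop where it stands.

Things in the scene. Friction and masses are not known exactly. Their poses are not given: they have to be found in the camera images.
- carousel (a joint): Turning angle of the carousel on its base, rad, 0 at the start, growing counter-clockwise seen from above. The bearing is nearly free: about 0.012 N m (0.1 N at the mats) turns it, and it stays where it stops.
- carousel_centre (a point): Centre of the carousel, on the turning axis at the height of its floor. The carousel is a grey plastic turntable 340 mm across whose flat floor lies 28 mm above the worktop, with a lip that stands 8 mm above the floor and a steel knob (30 mm across, 50 mm high) in the middle. It carries four coloured mats at quarter turns: seen from above, counter-clockwise, white, red, blue, yellow. Its place and its angle differ from run to run.
- bay_white: White mat on the carousel, 90 mm (radially) by 98 mm, flush with the floor; origin at its middle on the surface, 104 mm from the axis; x points straight out from the carousel's axis, z up. The white bottle already stands here.
- bay_red: Red mat, same size and axes as the white one (origin at its middle on the surface, x straight out, z up). The used-up clear bottle stands here at the start.
- bay_blue: Blue mat, same size and axes, empty at the start.
- bay_yellow: Yellow mat, same size and axes, empty at the start.
- red_bottle_centre (a point): Centre (83 mm above the underside) of the full red bottle: flat white bottle 50 mm (x) by 86 mm (y) with straight sides from the underside up to 142 mm, then a red cap 34 mm across, 166 mm high in all; about 0.45 kg. Its red label is on the +x face and laps over the front edge of the shoulder, where the cap's small flip lip also points. z up.
- red_bottle_front (a point): Middle of the red bottle's label face, 25 mm in x from its centre.
- spent_bottle_centre (a point): Centre (83 mm above the underside) of the used-up bottle: the same shape and size as the red bottle, but clear see-through plastic, red cap and red label (+x face); about 0.06 kg.
- blue_sprayer_centre (a point): Centre (93 mm above the underside) of the blue trigger sprayer: white round bottle 56 mm across, 186 mm high in all, with a blue label on its +x side. Its blue head is a block 24 mm wide (y), from 32 mm behind to 30 mm ahead of the bottle's axis (x), flat-sided from 150 to 186 mm above the underside; a collar 33 mm across ends just below it, at 146 mm; the nozzle reaches out to 56 mm in +x and the trigger hangs below it. About 0.30 kg. z up.
- blue_sprayer_front (a point): Point on the label side of the sprayer, 28 mm in x (the nozzle's direction) from its centre.
- yellow_tub_centre (a point): Centre (53 mm above the underside) of the yellow tablet tub: round white tub 58 mm across, 106 mm high in all, the top 22 mm being its fixed yellow lid, also 58 mm across; yellow label on its +x side, on which side the lid's top has a small white hatch. About 0.35 kg. z up.
- yellow_tub_front (a point): Middle of the label on the tub, 29 mm in x from its centre.
- white_bottle_centre (a point): Centre (89 mm above the underside) of the round white bottle that stands on the white mat, 64 mm across, 178 mm high. Stays there.
- returns_tray: Grey open returns tray, fixed to the worktop, empty: 150 mm (x) by 180 mm (y) outside, 65 mm high, walls 4 mm, floor 4 mm thick. Origin in the middle of its underside, z up.
- glove_box: Bystander: white and blue glove carton 120 x 240 x 75 mm, at the left. Origin at the middle of its underside.
- pump_bottle: Bystander: clear pump bottle with green label, 68 mm across, 182 mm high, beyond the carousel. Origin at the middle of its underside.
- dressing_carton: Bystander: small white and orange carton 75 x 130 x 45 mm, beyond the carousel. Origin at the middle of its underside.
- steel_bowl: Bystander: steel bowl 150 mm across, 50 mm high, at the right. Origin at the middle of its underside.
- tape_roll: Bystander: roll of white tape 90 mm across, 30 mm high, at the near left. Origin at the middle of its underside.
Things that resemble listed ones, but are neither listed nor needed, are in the scene too. What is shaped like the part that bears blue_sprayer_centre but purple is not meant. Leave any green look-alike of the returns_tray alone.

How it is judged:
By the outcome, as a careful person would: the job done as asked, in the order asked, and still so for the second after the job is handed in, with the robot touching nothing.
It also fails if it takes over 72 s, if anything falls off the work surface, if the arm or the gripper's body presses on something with over 40 N, if the wrist force passes 120 N, or if a joint passes its speed limit or range.

ROBOT

A 6-joint arm with a two-finger parallel gripper is mounted at the origin on the work surface. World frame = base frame: x ahead of the robot, y to its left, z up, the work surface at z = 0. Lengths are in m, angles in rad, forces in N, time in s.
With the tool pointing down it reaches from about 0.35 to 0.975 m from the base axis. Payload 4.9 kg.
Tool frame: the origin (TCP) lies midway between the tips of the shut fingers; the grasp point (between the pads) lies 19 mm behind it; z points along the fingers, y is the direction in which the jaws open and shut (so a half turn about z gives the same grasp; the last joint's range is limited). The gripper opens to 85 mm and grips with 20 to 120 N. Pads are 22 mm wide; open, the fingers measure 114 mm over their backs; the gripper's body (76 mm by 85 mm) begins 54 mm behind the grasp point. The pads swing forward as they close: fully open they stand 13 mm farther back than shut.
Start: joints at [-1.255, 0.053, 1.613, -0, 1.476, -0.119], TCP at [0.263, -0.567, 0.231] pointing down, gripper open.
Joint ranges: [-3.01, 3.01], [-1.01, 2.22], [0.06, 2.58], [-1.02, 4.17], [0.09, 2.62], [-3.14, 3.14]. Speed limits (rad/s): [2.57, 2.57, 3.14, 3.14, 3.14, 3.14].

INTERFACE

Orientations are given as a unit quaternion [w, x, y, z].
In Python, from plant import manip gives the robot as it stands. The module is installed in compiled form; this text tells all that it offers.
- The arm moves only by the tool move_arm, never from a script. Its argument "rows" is a list of rows, each an object of numbers: "tx", "ty", "tz": the shift along the tool's x, y, z in m; "ax", "ay", "az": the turn, a rotation vector about the tool's x, y, z in degrees; "jaw": the closure in counts, from 0 (fully open) to 255 (shut). In form: [{"tx": .., "ty": .., "tz": .., "ax": .., "ay": .., "az": .., "jaw": ..}, ...]. A call has 1 to 12 rows; each row shifts and turns the pose as measured when the row begins, along the tool's axes as they then stand; what a row does not reach is not made up. A row lasts 1/10 s, in which the tool goes at most 50 mm and 8.59 degrees, less where a joint would pass 70% of its speed; a pose out of reach is approached as far as the arm can. A call with a gripper value outside its range is refused whole. The fingers move at their own pace and stop on an object; the grip force is fixed at half the most. Time passes only in rows, so rows that do not move let the fingers close. It gives the time, the measured TCP pose, the force and the opening at its end, in the units of the state.
- manip.state(): the state, without advancing time (a new reading comes with each control period).
- manip.grab_frame(name): name is "scene" or "top"; returns a dict with "color" (384x512x3 uint8, red, green, blue), "intrinsics" (3x3 intrinsics, pixels), "dist_coeffs" ([k1, k2, p1, p2, k3] as OpenCV has them; the pictures are not rectified), "R" (3x3) and "t" (3): a world point X has camera coordinates R X + t. Camera axes: x right, y down, z forward; pixel columns grow to the right and rows downward; lengths in m; the calibration is good to about 2 mm. A picture is of the moment at which its call begins. There is no depth.
- manip.job_done(): hands the job in, once; it reports no verdict.
The state is a dict: "time": time; "joint_pos": joint angles; "joint_vel": joint speeds; "joint_efforts": joint torques, N m; "tool_pos": TCP position; "tool_rot": TCP orientation; "contact_force": force on the tool from outside, world axes, zero at the start; "ft_torque": the same for the moment, N m; "gripper_width": opening from 0.0 (shut) to 1.0 (fully open).
Only numpy, scipy, OpenCV 4.12 (cv2) and the standard library are available. Lean on these libraries where they do the work, as an engineer would, in place of code of your own. Each camera call takes 0.05 s, during which the arm holds its last target.

## Working session

There is one attempt and no reset: what is moved stays moved. The work goes in short steps, Python scripts to look and compute and a tool call to move; the robot and the scene stay as the last step left them, time stands still between calls to the robot, and variables do not carry over. Pictures are saved under pics/ and viewed, and the job is handed in when it is done.

Besides the shell and the picture viewer there is one more tool, called after "Request:" in YAML: its name, and indented under it one key for each argument. move_arm: Moves the arm, as the interface text tells. Its arguments: {"type":"object","properties":{"rows":{"type":"array"}},"required":["rows"]}

```bash
mkdir -p pics; ls; python3 - <<'E'
from plant import manip
import cv2, pickle
d={}
for n in("scene","top"):
    f=manip.grab_frame(n); d[n]=f
    cv2.imwrite(f"pics/{n}0.png",f["color"][:,:,::-1]); print(n,f["intrinsics"].tolist(),f["dist_coeffs"],f["R"].tolist(),f["t"])
pickle.dump(d,open("f0.pkl","wb"))
print(manip.state())
E
```

```text
pics
scene [[385.0911754468045, 0.0, 255.88349858837856], [0.0, 385.0911754468045, 190.41579322539366], [0.0, 0.0, 1.0]] [-0.01759743  0.          0.          0.          0.        ] [[0.2182590838093121, 0.9758756098687301, 0.005455859057387259], [0.8387535206253212, -0.1847274164971408, -0.5122190090507388], [-0.49885419109530266, 0.11637257261754709, -0.8588375401489068]] [-0.09141528 -0.35657918  1.57580103]
top [[348.2227304559624, 0.0, 255.44356421031634], [0.0, 348.2227304559624, 195.30415563606084], [0.0, 0.0, 1.0]] [-0.10276689  0.          0.          0.          0.        ] [[0.0226923746866737, -0.9994869875902245, 0.02260127803682826], [-0.9824923271322304, -0.02647661558297789, -0.1844120819077898], [0.18491588157152367, -0.018020834195164818, -0.9825891136571464]] [-0.03802572  0.49739771  1.358148  ]
{'time': 0.1, 'joint_pos': array([-1.25501923e+00,  5.32890278e-02,  1.61416199e+00, -5.81466840e-06,
        1.47599989e+00, -1.19021002e-01]), 'joint_vel': array([-0.00051048, -0.00115933, -0.00412487, -0.0004405 , -0.00039425,
        0.00048295]), 'joint_efforts': array([-1.06022890e-04, -3.94904423e+01, -3.71361852e+01, -1.73272547e-04,
        3.90290399e-03,  1.65596919e-05]), 'tool_pos': array([ 0.26307708, -0.56631129,  0.23018392]), 'tool_rot': array([-9.24350388e-04,  9.76461271e-01,  2.15690803e-01, -9.41383760e-05]), 'contact_force': array([ 0.89838329,  0.03768047, -0.30554185]), 'ft_torque': array([-0.00402767, -0.06777522, -0.01588731]), 'gripper_width': 0.9964089817490576}
```

View pics/scene0.png

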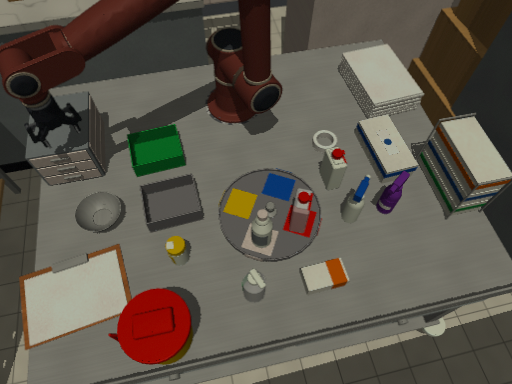

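View pics/top0.png

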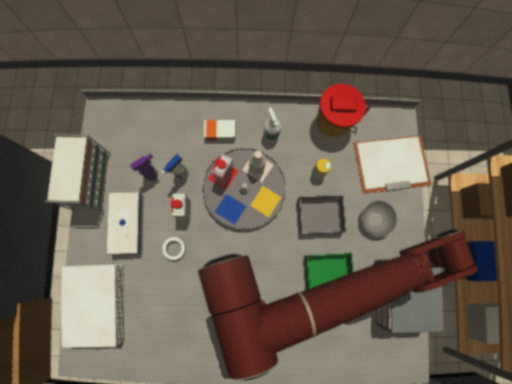

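```bash
cat > h.py <<'E'
import numpy as np, cv2, pickle
def load(p): return pickle.load(open(p,"rb"))
def ray(f,uv):
    p=cv2.undistortPoints(np.array([[uv]],float),f["intrinsics"],f["dist_coeffs"])[0,0]
    R=np.array(f["R"]);t=np.array(f["t"])
    return -R.T@t, R.T@np.array([p[0],p[1],1.])
def onz(f,uv,z):
    c,d=ray(f,uv); return c+d*(z-c[2])/d[2]
def proj(f,X):
    p,_=cv2.projectPoints(np.array(X,float).reshape(-1,1,3),cv2.Rodrigues(np.array(f["R"]))[0],np.array(f["t"]),f["intrinsics"],f["dist_coeffs"]); return p[:,0]
def tri(f1,u1,f2,u2):
    c1,d1=ray(f1,u1);c2,d2=ray(f2,u2)
    s=np.linalg.lstsq(np.stack([d1,-d2],1),c2-c1,rcond=None)[0]
    a=c1+s[0]*d1;b=c2+s[1]*d2
    return (a+b)/2,np.linalg.norm(a-b)
def crop(f,x0,y0,w,h,s,name):
    im=cv2.resize(f["color"][y0:y0+h,x0:x0+w],None,fx=s,fy=s,interpolation=cv2.INTER_CUBIC)
    for i in range(0,w,10): cv2.putText(im,str(x0+i),(i*s,8),0,.3,(0,0,0) if i%20 else (255,0,255),1) if i%20==0 else 0; cv2.line(im,(i*s,10),(i*s,14),(255,0,255),1)
    for j in range(0,h,10): cv2.putText(im,str(y0+j),(0,j*s+4),0,.3,(255,0,255),1) if j%20==0 else 0
    cv2.imwrite(name,im[:,:,::-1])
E
python3 - <<'E'
from h import *
d=load("f0.pkl")
crop(d["scene"],120,120,290,190,2,"pics/a.png")
crop(d["scene"],210,140,200,150,4,"pics/a.png")
crop(d["top"],125,110,200,150,4,"pics/b.png")
crop(d["scene"],130,160,90,120,5,"pics/c.png")
f=d["top"]; s=d["scene"]
print([ (c,(-np.array(q["R"]).T@q["t"]).round(3)) for c,q in d.items()])
def cent(f,mask):
    n,l,st,ce=cv2.connectedComponentsWithStats(mask.astype(np.uint8))
    return [(st[i,4],ce[i].round(1).tolist(),st[i,:4].tolist()) for i in range(1,n) if st[i,4]>8]
for n,q in d.items():
    hsv=cv2.cvtColor(q["color"],cv2.COLOR_RGB2HSV);H,S,V=[hsv[...,i].astype(int) for i in range(3)]
    sat=(S>140)&(V>70)
    for nm,m in dict(red=sat&((H<6)|(H>174)),yel=sat&(H>20)&(H<35),blue=sat&(H>100)&(H<125),pur=sat&(H>125)&(H<150)).items(): print(n,nm,cent(q,m))
E
```

```text
[('scene', array([ 1.105, -0.16 ,  1.171])), ('top', array([ 0.238, -0.   ,  1.427]))]
scene red [(np.int32(1110), [95.3, 18.5], [62, 0, 80, 47]), (np.int32(163), [26.4, 36.7], [0, 26, 58, 24]), (np.int32(684), [29.1, 55.6], [0, 32, 69, 46]), (np.int32(102), [234.7, 62.1], [227, 55, 16, 16]), (np.int32(12), [241.7, 76.0], [240, 72, 4, 9]), (np.int32(38), [253.2, 87.6], [248, 85, 11, 8]), (np.int32(204), [221.7, 112.7], [208, 101, 32, 21]), (np.int32(113), [338.6, 153.9], [332, 148, 15, 15]), (np.int32(477), [302.4, 215.4], [283, 192, 34, 46]), (np.int32(4382), [153.3, 325.9], [108, 288, 83, 76])]
scene yel [(np.int32(689), [239.9, 203.2], [223, 188, 35, 31]), (np.int32(269), [176.2, 246.1], [167, 236, 18, 27]), (np.int32(94), [173.4, 358.8], [160, 352, 25, 13])]
scene blue [(np.int32(27), [387.6, 141.3], [385, 139, 6, 6]), (np.int32(603), [278.2, 186.6], [262, 173, 33, 28]), (np.int32(148), [362.2, 187.3], [355, 177, 14, 21])]
scene pur [(np.int32(227), [398.5, 184.4], [390, 171, 20, 28])]
top red [(np.int32(1611), [342.3, 104.8], [319, 83, 50, 45]), (np.int32(81), [219.6, 163.0], [213, 157, 13, 12]), (np.int32(149), [224.0, 178.5], [209, 169, 29, 20]), (np.int32(72), [175.7, 203.3], [171, 199, 11, 9]), (np.int32(3913), [382.7, 282.7], [306, 232, 167, 97]), (np.int32(1593), [230.2, 285.1], [204, 258, 51, 54]), (np.int32(266), [451.4, 277.9], [423, 267, 54, 23]), (np.int32(3659), [261.5, 334.2], [220, 299, 92, 79])]
top yel [(np.int32(122), [321.4, 165.6], [316, 159, 13, 14]), (np.int32(509), [265.4, 201.1], [251, 187, 30, 30])]
top blue [(np.int32(82), [172.4, 162.6], [165, 156, 15, 15]), (np.int32(447), [230.0, 208.8], [216, 195, 29, 28])]
top pur [(np.int32(41), [139.0, 161.9], [133, 158, 14, 9])]
```

View pics/a.png

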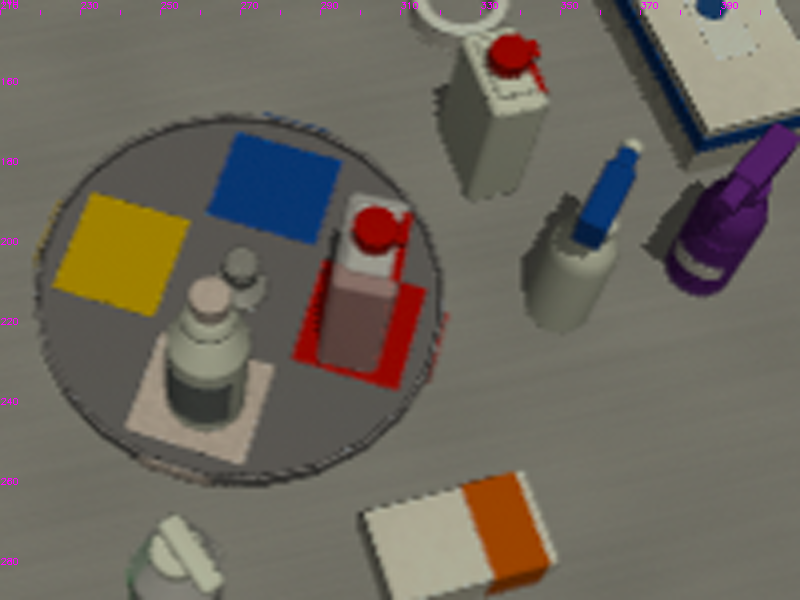

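View pics/b.png

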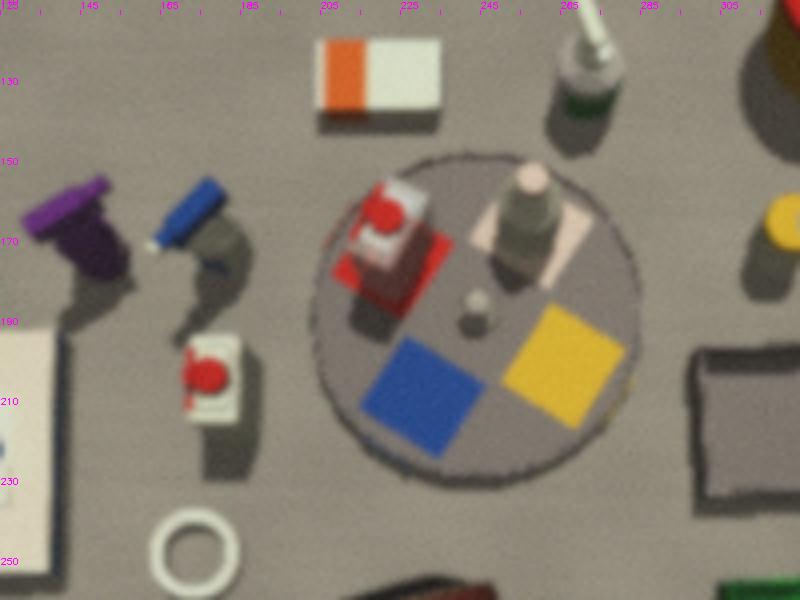

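View pics/c.png

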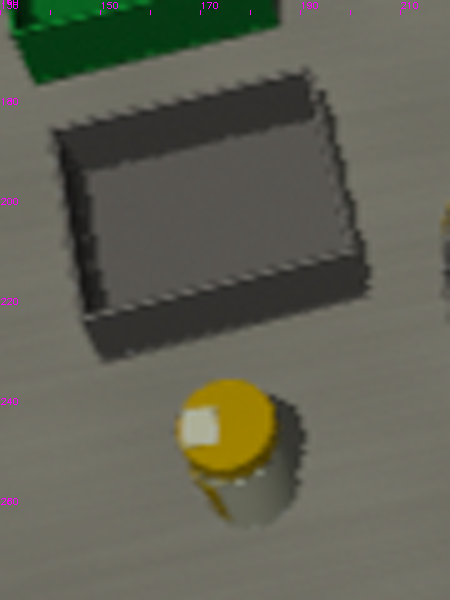

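```bash
cat > meas.py <<'E'
from h import *
def hsv(q):
    h=cv2.cvtColor(q["color"],cv2.COLOR_RGB2HSV); return [h[...,i].astype(int) for i in range(3)]
def mask(q,col,smin=140,vmin=70):
    H,S,V=hsv(q); sat=(S>smin)&(V>vmin)
    return sat&{'red':(H<6)|(H>174),'yel':(H>20)&(H<35),'blue':(H>100)&(H<125)}[col]
def blob(m,near):
    n,l,st,ce=cv2.connectedComponentsWithStats(m.astype(np.uint8))
    i=min((i for i in range(1,n) if st[i,4]>8),key=lambda i:np.hypot(*(ce[i]-near)))
    return (l==i),ce[i]
def mat(q,col,near,z=.028):
    m,_=blob(mask(q,col),near)
    c=max(cv2.findContours(m.astype(np.uint8),cv2.RETR_EXTERNAL,cv2.CHAIN_APPROX_NONE)[0],key=len)[:,0]
    P=np.array([onz(q,p,z)[:2] for p in c.astype(float)])
    r=cv2.minAreaRect((P*1000).astype(np.float32))
    ys,xs=np.nonzero(m); cen=np.mean([onz(q,(a,b),z)[:2] for a,b in zip(xs,ys)],0)
    return cen,r
E
python3 - <<'E'
from meas import *
d=load("f0.pkl")
near=dict(scene=dict(yel=(240,203),blue=(278,187)),top=dict(yel=(265,201),blue=(230,209)))
for n in d:
    M={}
    for c in('blue','yel'):
        cen,r=mat(d[n],c,near[n][c]); M[c]=cen
        print(n,c,cen.round(4),[np.round(x,1).tolist() if not np.isscalar(x) else round(x,1) for x in r])
    b,y=M['blue'],M['yel']; v=y-b; mid=(b+y)/2
    print('dist',np.linalg.norm(v), 'expect',.104*2**.5)
    th=np.arctan2(v[1],v[0])  # blue at t, yellow at t+90: y-b dir = t+135
    t=th-np.radians(135)
    # centre = mid + left-normal of v * |v|/2
    c=mid+np.array([-v[1],v[0]])*.5
    print('centre',c.round(4),'blue ang',np.degrees(t)%360, 'knob',proj(d[n],[[*c,.078]]))
E
```

```text
scene blue [0.4424 0.0742] [[441.6, 74.2], [95.2, 88.9], 59.1]
scene yel [ 0.4783 -0.069 ] [[477.5, -68.6], [91.1, 99.0], 58.9]
dist 0.14757875592173783 expect 0.1470782104868019
centre [0.5319 0.0206] blue ang 149.08241287177026 knob [[269.84798389 204.57784726]]
top blue [0.4435 0.0759] [[443.6, 75.5], [90.7, 82.6], 59.1]
top yel [ 0.4789 -0.0671] [[479.3, -67.1], [89.1, 97.0], 59.2]
dist 0.14732625427110677 expect 0.1470782104868019
centre [0.5327 0.0221] blue ang 148.90028806843705 knob [[243.75975345 184.97938896]]
```

```bash
python3 - <<'E'
from meas import *
d=load("f0.pkl")
def hs(nm,*w):
    ims=[]
    for q,x0,y0 in w:
        a=q["color"][y0:y0+42,x0:x0+42]; im=cv2.resize(a,None,fx=9,fy=9,interpolation=cv2.INTER_NEAREST)
        for i in range(0,42,5):
            cv2.putText(im,str(x0+i),(i*9,8),0,.3,(255,0,255),1); cv2.line(im,(i*9+4,9),(i*9+4,13),(0,255,0),1)
            cv2.putText(im,str(y0+i),(0,i*9+8),0,.3,(255,0,255),1)
        ims.append(im)
    cv2.imwrite(nm,np.hstack(ims)[:,:,::-1])
t,s=d["top"],d["scene"]
hs("pics/spent.png",(t,200,148),(s,280,185))
hs("pics/redb.png",(t,158,186),(s,318,140))
hs("pics/spr.png",(t,155,148),(s,340,165))
hs("pics/tub.png",(t,300,148),(s,158,228))
E
```

```text
(no output)
```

View pics/spent.png

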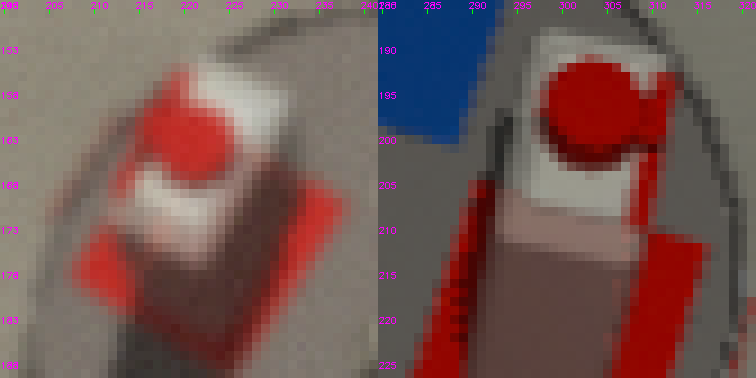

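View pics/redb.png

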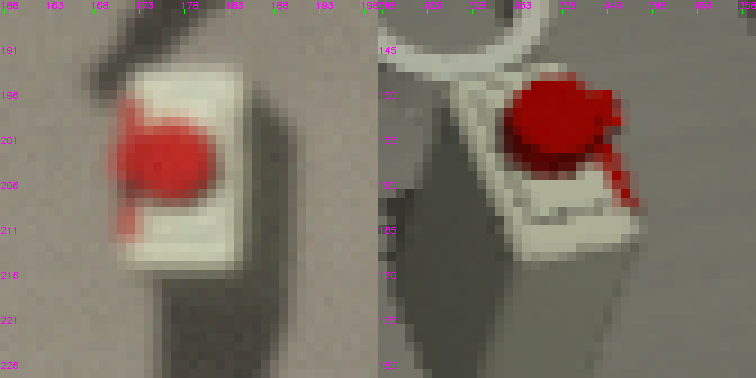

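View pics/spr.png

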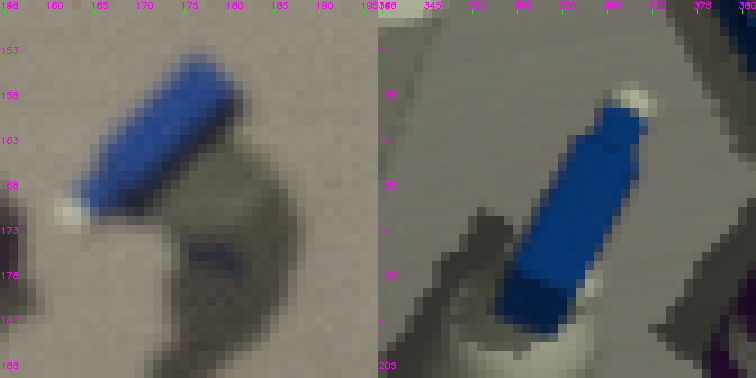

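View pics/tub.png

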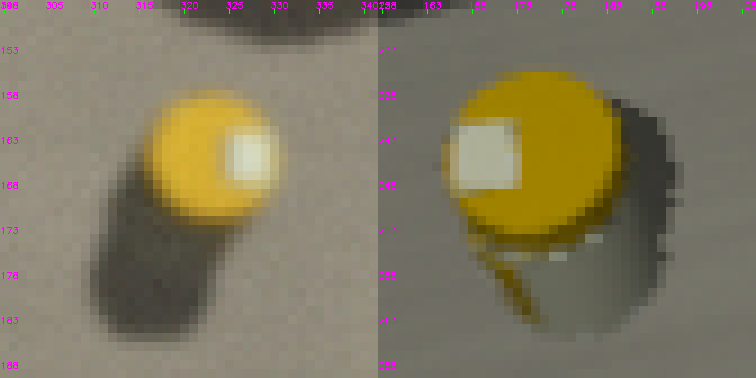

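```bash
python3 - <<'E'
from meas import *
d=load("f0.pkl"); t,s=d["top"],d["scene"]
def topfit(q,col,near,z,vmin,box,k=5):
    m=mask(q,col,140,vmin); w=np.zeros_like(m); x,y=near; w[y-box:y+box,x-box:x+box]=1
    big=cv2.resize((m&w).astype(np.uint8)*255,None,fx=4,fy=4,interpolation=cv2.INTER_LINEAR)>127
    b=cv2.morphologyEx(big.astype(np.uint8),cv2.MORPH_OPEN,cv2.getStructuringElement(cv2.MORPH_ELLIPSE,(4*k,4*k)))
    c=max(cv2.findContours(b,cv2.RETR_EXTERNAL,cv2.CHAIN_APPROX_NONE)[0],key=cv2.contourArea)[:,0]
    e=cv2.fitEllipse(c); u=(np.array(e[0])+.5)/4-.5
    return u,np.array(e[1])/4,onz(q,u,z)
for nm,z,vals in [('spent',.194,[(t,(220,163),150,9),(s,(302,196),120,9)]),('redb',.166,[(t,(176,203),150,9),(s,(337,153),120,9)])]:
    us=[]
    for q,near,vm,bx in vals:
        u,ax,P=topfit(q,'red',near,z,vm,bx,7); us.append((q,u)); print(nm,u.round(2),ax.round(1),P.round(4))
    print(tri(*us[0],*us[1]))
us=[]
for q,near,vm in[(t,(322,165),150),(s,(173,245),120)]:
    H,S,V=hsv(q);m=(mask(q,'yel',100,vm))
    x,y=near; w=np.zeros_like(m); w[y-15:y+15,x-15:x+15]=1
    c=cv2.findContours((m&w).astype(np.uint8),cv2.RETR_EXTERNAL,cv2.CHAIN_APPROX_NONE)[0]; c=max(c,key=cv2.contourArea)
    hull=cv2.convexHull(c); e=cv2.fitEllipse(hull); print('tub',np.round(e[0],2),np.round(e[1],1),onz(q,e[0],.106).round(4)); us.append((q,np.array(e[0])))
print(tri(*us[0],*us[1]))
# corners helper
P=lambda q,x,y,z:onz(q,(x,y),z)[:2].round(4)
T=lambda x0,y0,px,py:(x0+(px-4)/9,y0+(py-4)/9)
print('hatch',P(t,*T(300,148,248,155),.106),P(s,*T(158,228,485-378,156),.106))
for c in[(144,258),(260,228),(75,80)]: print('redb sc corner',P(s,*T(318,140,*c),.142))
for c in[(122,72),(243,72),(243,268),(122,268)]: print('redb top corner',P(t,*T(158,186,*c),.142))
# tray rim z .065 scene crop c: x=130+px/5
for c in[(53,130),(308,72),(365,258),(88,318)]: print('tray',P(s,130+c[0]/5,160+c[1]/5,.065))
for c in[(690,348)]: print('tray top',P(t,125+c[0]/4,110+c[1]/4,.065))
# sprayer head top face z=.186 
for c in[(603,110),(637,115),(635,180),(605,140),(513,262),(572,292)]: print('spr sc',P(s,*T(340,165,c[0]-378,c[1]),.186))
for c in[(190,55),(235,85),(80,185),(110,215)]: print('spr top',P(t,*T(155,148,*c),.186))
print('nozzle tip',tri(t,T(155,148,68,212),s,T(340,165,632-378,98)))
# label laps
for c in[(667,72),(643,228)]: print('spent lab sc',P(s,*T(280,185,c[0]-378,c[1]),.170))
for c in[(180,70),(118,195)]: print('spent lab top',P(t,*T(200,148,*c),.170))
E
```

```text
Traceback (most recent call last):
ValueError: max() iterable argument is empty
```

```bash
cat > fit.py <<'E'
from meas import *
def topfit(q,col,near,z,vmin,box,k=5):
    m=mask(q,col,140,vmin); w=np.zeros_like(m); x,y=near; w[y-box:y+box,x-box:x+box]=1
    big=cv2.resize((m&w).astype(np.uint8)*255,None,fx=4,fy=4,interpolation=cv2.INTER_LINEAR)>127
    b=cv2.morphologyEx(big.astype(np.uint8),cv2.MORPH_OPEN,cv2.getStructuringElement(cv2.MORPH_ELLIPSE,(4*k,4*k)))
    c=max(cv2.findContours(b,cv2.RETR_EXTERNAL,cv2.CHAIN_APPROX_NONE)[0],key=cv2.contourArea)[:,0]
    e=cv2.fitEllipse(c); u=(np.array(e[0])+.5)/4-.5
    return u,np.array(e[1])/4,onz(q,u,z)
P=lambda q,x,y,z:onz(q,(x,y),z)[:2].round(4)
T=lambda x0,y0,px,py:(x0+(px-4)/9,y0+(py-4)/9)
E
python3 - <<'E'
from fit import *
d=load("f0.pkl"); t,s=d["top"],d["scene"]
print(s["color"][196,302],t["color"][163,220],s["color"][201,302],t["color"][203,176])
for nm,z,vals in [('spent',.194,[(t,(220,163),130,9),(s,(302,196),105,9)]),('redb',.166,[(t,(176,203),130,9),(s,(337,153),105,9)])]:
    us=[]
    for q,near,vm,bx in vals:
        u,ax,Pp=topfit(q,'red',near,z,vm,bx,6); us.append((q,u)); print(nm,u.round(2),ax.round(1),Pp.round(4))
    print(tri(*us[0],*us[1]))
us=[]
for q,near,vm in[(t,(322,165),130),(s,(173,245),115)]:
    m=(mask(q,'yel',100,vm))
    x,y=near; w=np.zeros_like(m); w[y-15:y+15,x-15:x+15]=1
    c=cv2.findContours((m&w).astype(np.uint8),cv2.RETR_EXTERNAL,cv2.CHAIN_APPROX_NONE)[0]; c=max(c,key=cv2.contourArea)
    hull=cv2.convexHull(c); e=cv2.fitEllipse(hull); print('tub',np.round(e[0],2),np.round(e[1],1),onz(q,e[0],.106).round(4)); us.append((q,np.array(e[0])))
print(tri(*us[0],*us[1]))
print('hatch',P(t,*T(300,148,248,155),.106),P(s,*T(158,228,485-378,156),.106))
for c in[(144,258),(260,228),(75,80)]: print('redb sc corner',P(s,*T(318,140,*c),.142))
for c in[(122,72),(243,72),(243,268),(122,268)]: print('redb top corner',P(t,*T(158,186,*c),.142))
for c in[(53,130),(308,72),(365,258),(88,318)]: print('tray',P(s,130+c[0]/5,160+c[1]/5,.065))
for c in[(603,110),(637,115),(635,180),(605,140),(513,262),(572,292)]: print('spr sc',P(s,*T(340,165,c[0]-378,c[1]),.186))
for c in[(190,55),(235,85),(80,185),(110,215)]: print('spr top',P(t,*T(155,148,*c),.186))
print('nozzle tip',tri(t,T(155,148,68,212),s,T(340,165,632-378,98)))
for c in[(667,72),(643,228)]: print('spent lab sc',P(s,*T(280,185,c[0]-378,c[1]),.170))
for c in[(180,70),(118,195)]: print('spent lab top',P(t,*T(200,148,*c),.170))
E
```

```text
[146   3   0] [193  43  38] [88  5  1] [186  43  38]
spent [220.13 163.05] [ 7.4 10.6] [0.5873 0.1092 0.194 ]
spent [303.97 196.22] [ 9.  11.1] [0.5872 0.1057 0.194 ]
(array([0.58703542, 0.10760228, 0.19328182]), np.float64(0.0033875014742699144))
redb [176.04 203.51] [7.6 9.9] [0.4372 0.2672 0.166 ]
redb [337.66 152.48] [7.9 9.9] [0.4387 0.2659 0.166 ]
(array([0.43742404, 0.26717438, 0.16408919]), np.float64(0.0008697769160530314))
tub [323.36 164.98] [13.9 15.2] [ 0.6165 -0.2909  0.106 ]
tub [174.56 244.3 ] [17.7 19.8] [ 0.6164 -0.2924  0.106 ]
(array([ 0.61649236, -0.29171173,  0.10584101]), np.float64(0.0015138658505586694))
hatch [ 0.6178 -0.306 ] [ 0.615  -0.3075]
redb sc corner [0.4798 0.2426]
redb sc corner [0.4764 0.2878]
redb sc corner [0.3985 0.243 ]
redb top corner [0.4784 0.2934]
redb top corner [0.4798 0.2426]
redb top corner [0.3975 0.2377]
redb top corner [0.396  0.2879]
tray [ 0.3622 -0.3854]
tray [ 0.3528 -0.2114]
tray [ 0.5037 -0.1948]
tray [ 0.5084 -0.3733]
spr sc [0.5569 0.3081]
spr sc [0.5613 0.3187]
spr sc [0.5856 0.3086]
spr sc [0.5684 0.3044]
spr sc [0.6069 0.2574]
spr sc [0.6219 0.2725]
spr top [0.6214 0.2769]
spr top [0.609  0.2574]
spr top [0.5648 0.3185]
spr top [0.5525 0.3051]
nozzle tip (array([0.5534263 , 0.3218349 , 0.18395069]), np.float64(0.0025050993724339233))
spent lab sc [0.5672 0.1386]
spent lab sc [0.6223 0.1137]
spent lab top [0.624  0.1148]
spent lab top [0.5695 0.1381]
```

```bash
python3 - <<'E'
from fit import *
d=load("f0.pkl"); t,s=d["top"],d["scene"]
for q,near,vm in[(t,(172,162),60),(t,(172,162),100),(s,(362,187),60),(s,(362,187),80)]:
    m,_=blob(mask(q,'blue',120,vm),near); c=max(cv2.findContours(m.astype(np.uint8),0,cv2.CHAIN_APPROX_NONE)[0],key=len)[:,0]
    W=np.array([onz(q,p,.186)[:2] for p in c.astype(float)])
    r=cv2.minAreaRect((W*1000).astype(np.float32)); 
    ys,xs=np.nonzero(m);A=np.array([onz(q,p,.186)[:2] for p in zip(xs*1.,ys*1.)]); mu=A.mean(0);w,v=np.linalg.eigh(np.cov(A.T));
    dr=v[:,1]*np.sign(-v[0,1]); pr=(A-mu)@dr
    print(m.sum(),np.round(r[0],1),np.round(r[1],1),round(r[2],1),'pca',mu.round(4),np.degrees(np.arctan2(dr[1],dr[0])).round(1),'rear',(mu+dr*pr.min()).round(4),'front',(mu+dr*pr.max()).round(4))
# body base in scene: 
crop(s,320,160,90,70,8,"pics/d.png")
for c,dg in [((0.591,0.2875),139)]:
    u=np.array([np.cos(np.radians(dg)),np.sin(np.radians(dg))]);n=np.array([-u[1],u[0]]);c=np.array(c)
    pts=[[*(c+u*a+n*b),.186] for a,b in[(-.032,-.012),(-.032,.012),(.03,.012),(.03,-.012)]]+[[*(c+u*.056),.18]]
    print(proj(t,pts).round(1).tolist(),proj(s,pts).round(1).tolist())
E
```

```text
103 [584.3 288.8] [21.9 70.6] 48.7 pca [0.5865 0.2873] 138.9 rear [0.6111 0.2659] front [0.5579 0.3123]
84 [586.1 290.9] [16.5 70.6] 48.7 pca [0.588  0.2887] 139.2 rear [0.6125 0.2675] front [0.5591 0.3136]
184 [594.9 283.6] [22.2 95.1] 47.5 pca [0.5968 0.2823] 138.2 rear [0.6305 0.2521] front [0.5597 0.3155]
152 [588.1 289.8] [22.2 76.6] 47.5 pca [0.5911 0.2873] 137.8 rear [0.6166 0.2642] front [0.5598 0.3157]
[[176.1, 153.3], [180.6, 157.4], [168.8, 169.4], [164.3, 165.1], [162.0, 172.7]] [[362.2, 197.1], [354.6, 193.8], [361.9, 178.3], [369.4, 181.5], [368.1, 174.7]]
```

View pics/d.png

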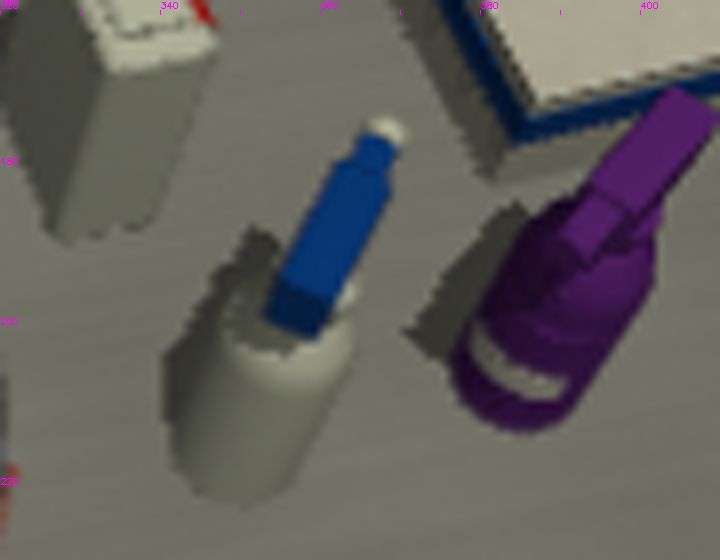

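```bash
cat > plan.py <<'E'
import sys,numpy as np
from plant import manip
from scipy.spatial.transform import Rotation as Ro
def cur():
    s=manip.state(); q=s["tool_rot"]; R=Ro.from_quat([q[1],q[2],q[3],q[0]]).as_matrix()
    b=np.degrees(np.arctan2(R[1,1],R[0,1])); return s,R,b
s,R,b=cur()
print('t',round(s['time'],2),'pos',s['tool_pos'].round(4),'beta',b.round(2),'tilt',np.degrees(np.arccos(-R[2,2])).round(2),'F',s['contact_force'].round(2),'w',round(s['gripper_width'],3),'j6',np.degrees(s['joint_pos'][5]).round(0))
if len(sys.argv)>1:
    x,y,z,bt,n=map(float,sys.argv[1:6]); n=int(n)
    D=np.array([x,y,z])-s['tool_pos']; az=-((bt-b+180)%360-180)
    # tilt correction rotvec in tool frame
    Rt=Ro.from_euler('z',bt+90,degrees=True).as_matrix()@np.diag([1,-1,-1.])
    rv=np.degrees(Ro.from_matrix(R.T@Rt).as_rotvec()); print('dist',np.linalg.norm(D).round(4),'rotvec',rv.round(2))
    for i in range(n):
        bb=np.radians(b-az*(i)/n); yh=np.array([np.cos(bb),np.sin(bb)]);xh=np.array([-yh[1],yh[0]])
        d=D/n; print('tx %.4f ty %.4f tz %.4f az %.2f'%(d[:2]@xh,d[:2]@yh,-d[2],az/n))
E
python3 plan.py .5865 .1065 .27 -114 18
```

```text
t 0.1 pos [ 0.2631 -0.5663  0.2302] beta -65.09 tilt 0.11 F [ 0.9   0.04 -0.31] w 0.996 j6 -7.0
dist 0.7476 rotvec [-1.000e-01  3.000e-02  4.891e+01]
tx 0.0320 ty -0.0263 tz -0.0022 az 2.72
tx 0.0308 ty -0.0278 tz -0.0022 az 2.72
tx 0.0294 ty -0.0292 tz -0.0022 az 2.72
tx 0.0280 ty -0.0306 tz -0.0022 az 2.72
tx 0.0265 ty -0.0319 tz -0.0022 az 2.72
tx 0.0250 ty -0.0331 tz -0.0022 az 2.72
tx 0.0234 ty -0.0343 tz -0.0022 az 2.72
tx 0.0217 ty -0.0353 tz -0.0022 az 2.72
tx 0.0200 ty -0.0363 tz -0.0022 az 2.72
tx 0.0183 ty -0.0372 tz -0.0022 az 2.72
tx 0.0165 ty -0.0381 tz -0.0022 az 2.72
tx 0.0147 ty -0.0388 tz -0.0022 az 2.72
tx 0.0128 ty -0.0394 tz -0.0022 az 2.72
tx 0.0109 ty -0.0400 tz -0.0022 az 2.72
tx 0.0090 ty -0.0405 tz -0.0022 az 2.72
tx 0.0071 ty -0.0409 tz -0.0022 az 2.72
tx 0.0051 ty -0.0412 tz -0.0022 az 2.72
tx 0.0032 ty -0.0414 tz -0.0022 az 2.72
```

Request:
move_arm:
  rows:
    - {"tx": 0.032,"ty": -0.026,"tz": -0.01,"az": 2.7,"jaw": 0}
    - {"tx": 0.031,"ty": -0.028,"tz": -0.01,"az": 2.7,"jaw": 0}
    - {"tx": 0.029,"ty": -0.029,"tz": -0.01,"az": 2.7,"jaw": 0}
    - {"tx": 0.028,"ty": -0.031,"tz": -0.01,"az": 2.7,"jaw": 0}
    - {"tx": 0.0265,"ty": -0.032,"tz": 0,"az": 2.7,"jaw": 0}
    - {"tx": 0.025,"ty": -0.033,"tz": 0,"az": 2.7,"jaw": 0}
    - {"tx": 0.023,"ty": -0.034,"tz": 0,"az": 2.7,"jaw": 0}
    - {"tx": 0.022,"ty": -0.035,"tz": 0,"az": 2.7,"jaw": 0}
    - {"tx": 0.02,"ty": -0.036,"tz": 0,"az": 2.7,"jaw": 0}
    - {"tx": 0.018,"ty": -0.037,"tz": 0,"az": 2.7,"jaw": 0}

```text
schema error: expected keys tx, ty, tz, ax, ay, az, jaw
```

```bash
python3 plan.py .5865 .1065 .27 -114 10
```

```text
t 0.1 pos [ 0.2631 -0.5663  0.2302] beta -65.09 tilt 0.11 F [ 0.9   0.04 -0.31] w 0.996 j6 -7.0
dist 0.7476 rotvec [-1.000e-01  3.000e-02  4.891e+01]
tx 0.0577 ty -0.0474 tz -0.0040 az 4.89
tx 0.0534 ty -0.0521 tz -0.0040 az 4.89
tx 0.0488 ty -0.0565 tz -0.0040 az 4.89
tx 0.0438 ty -0.0605 tz -0.0040 az 4.89
tx 0.0385 ty -0.0640 tz -0.0040 az 4.89
tx 0.0329 ty -0.0670 tz -0.0040 az 4.89
tx 0.0270 ty -0.0696 tz -0.0040 az 4.89
tx 0.0210 ty -0.0716 tz -0.0040 az 4.89
tx 0.0148 ty -0.0732 tz -0.0040 az 4.89
tx 0.0085 ty -0.0742 tz -0.0040 az 4.89
```

Request:
move_arm:
  rows:
    - {"tx": 0.032,"ty": -0.026,"tz": -0.01,"ax": 0,"ay": 0,"az": 2.7,"jaw": 0}
    - {"tx": 0.031,"ty": -0.028,"tz": -0.01,"ax": 0,"ay": 0,"az": 2.7,"jaw": 0}
    - {"tx": 0.029,"ty": -0.029,"tz": -0.01,"ax": 0,"ay": 0,"az": 2.7,"jaw": 0}
    - {"tx": 0.028,"ty": -0.031,"tz": -0.01,"ax": 0,"ay": 0,"az": 2.7,"jaw": 0}
    - {"tx": 0.0265,"ty": -0.032,"tz": 0,"ax": 0,"ay": 0,"az": 2.7,"jaw": 0}
    - {"tx": 0.025,"ty": -0.033,"tz": 0,"ax": 0,"ay": 0,"az": 2.7,"jaw": 0}
    - {"tx": 0.023,"ty": -0.034,"tz": 0,"ax": 0,"ay": 0,"az": 2.7,"jaw": 0}
    - {"tx": 0.022,"ty": -0.035,"tz": 0,"ax": 0,"ay": 0,"az": 2.7,"jaw": 0}
    - {"tx": 0.02,"ty": -0.036,"tz": 0,"ax": 0,"ay": 0,"az": 2.7,"jaw": 0}
    - {"tx": 0.018,"ty": -0.037,"tz": 0,"ax": 0,"ay": 0,"az": 2.7,"jaw": 0}

```text
time: 1.1
tool_pos: [0.448, -0.1837, 0.267]
tool_rot: [-0.005, 0.999, -0.033, -0.002]
contact_force: [0.1, -0.1, 0.2]
gripper_width: 0.997
```

```bash
python3 plan.py .5865 .1065 .27 -114 9
```

```text
t 1.1 pos [ 0.448  -0.1837  0.267 ] beta -93.81 tilt 0.6 F [ 0.12 -0.07  0.22] w 0.997 j6 62.0
dist 0.3216 rotvec [-0.48  0.36 20.2 ]
tx 0.0132 ty -0.0332 tz -0.0003 az 2.24
tx 0.0119 ty -0.0337 tz -0.0003 az 2.24
tx 0.0106 ty -0.0341 tz -0.0003 az 2.24
tx 0.0092 ty -0.0345 tz -0.0003 az 2.24
tx 0.0079 ty -0.0349 tz -0.0003 az 2.24
tx 0.0065 ty -0.0351 tz -0.0003 az 2.24
tx 0.0051 ty -0.0354 tz -0.0003 az 2.24
tx 0.0037 ty -0.0355 tz -0.0003 az 2.24
tx 0.0023 ty -0.0357 tz -0.0003 az 2.24
```

Request:
move_arm:
  rows:
    - {"tx": 0.013,"ty": -0.033,"tz": 0,"ax": 0,"ay": 0,"az": 2.2,"jaw": 0}
    - {"tx": 0.012,"ty": -0.034,"tz": 0,"ax": 0,"ay": 0,"az": 2.2,"jaw": 0}
    - {"tx": 0.011,"ty": -0.034,"tz": 0,"ax": 0,"ay": 0,"az": 2.2,"jaw": 0}
    - {"tx": 0.009,"ty": -0.0345,"tz": 0,"ax": 0,"ay": 0,"az": 2.2,"jaw": 0}
    - {"tx": 0.008,"ty": -0.035,"tz": 0,"ax": 0,"ay": 0,"az": 2.2,"jaw": 0}
    - {"tx": 0.0065,"ty": -0.035,"tz": 0,"ax": 0,"ay": 0,"az": 2.2,"jaw": 0}
    - {"tx": 0.005,"ty": -0.035,"tz": 0,"ax": 0,"ay": 0,"az": 2.2,"jaw": 0}
    - {"tx": 0.004,"ty": -0.035,"tz": 0,"ax": 0,"ay": 0,"az": 2.2,"jaw": 0}
    - {"tx": 0.002,"ty": -0.035,"tz": 0,"ax": 0,"ay": 0,"az": 2.2,"jaw": 0}

```text
time: 2.0
tool_pos: [0.5883, 0.1197, 0.2645]
tool_rot: [-0.004, 0.978, -0.211, -0.006]
contact_force: [-0.0, -0.7, 0.9]
gripper_width: 1.001
```

```bash
python3 plan.py .5865 .1065 .21 -114 3
```

```text
t 2.0 pos [0.5883 0.1197 0.2645] beta -114.32 tilt 0.79 F [-0.02 -0.7   0.85] w 1.001 j6 118.0
dist 0.0561 rotvec [-0.29  0.73 -0.32]
tx 0.0013 ty 0.0043 tz 0.0182 az -0.11
tx 0.0013 ty 0.0043 tz 0.0182 az -0.11
tx 0.0012 ty 0.0043 tz 0.0182 az -0.11
```

Request:
move_arm:
  rows:
    - {"tx": 0.002,"ty": 0.006,"tz": 0.01,"ax": -0.3,"ay": 0.7,"az": -0.3,"jaw": 0}
    - {"tx": 0.002,"ty": 0.006,"tz": 0.01,"ax": 0,"ay": 0,"az": 0,"jaw": 0}
    - {"tx": 0,"ty": 0,"tz": 0,"ax": 0,"ay": 0,"az": 0,"jaw": 0}
    - {"tx": 0,"ty": 0,"tz": 0,"ax": 0,"ay": 0,"az": 0,"jaw": 0}

```text
time: 2.4
tool_pos: [0.5862, 0.1093, 0.2405]
tool_rot: [0.0, 0.979, -0.206, -0.002]
contact_force: [0.0, 0.2, -0.3]
gripper_width: 0.998
```

```bash
python3 - <<'E'
from fit import *
from plant import manip
d={n:manip.grab_frame(n) for n in("scene","top")}
pickle.dump(d,open("f1.pkl","wb"))
crop(d["scene"],240,140,120,100,6,"pics/e.png")
E
python3 plan.py .5865 .1065 .21 -114 3
```

```text
t 2.5 pos [0.5864 0.1093 0.2408] beta -113.78 tilt 0.26 F [ 0.38 -0.95  0.79] w 1.007 j6 117.0
dist 0.0309 rotvec [0.1  0.23 0.22]
tx 0.0004 ty 0.0008 tz 0.0103 az 0.07
tx 0.0004 ty 0.0008 tz 0.0103 az 0.07
tx 0.0004 ty 0.0008 tz 0.0103 az 0.07
```

View pics/e.png

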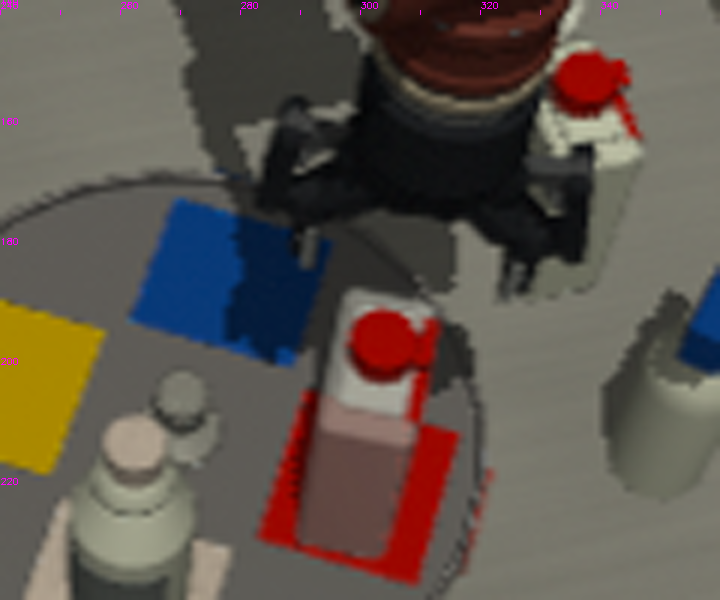

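```bash
python3 - <<'E'
from fit import *
s=load("f1.pkl")["scene"]
g=lambda x,y:(240+x/6-.4,140+y/6-.4)
a=P(s,*g(298,543),.028);b=P(s,*g(388,558),.028);print(a,b,np.degrees(np.arctan2(*(b-a)[::-1])),np.linalg.norm(b-a))
a=P(s,*g(318,425),.170);b=P(s,*g(412,445),.170);print(a,b,np.degrees(np.arctan2(*(b-a)[::-1])),np.linalg.norm(b-a))
a=P(s,*g(345,288),.170);b=P(s,*g(440,305),.170);print(a,b,np.degrees(np.arctan2(*(b-a)[::-1])),np.linalg.norm(b-a))
E
```

```text
[0.6115 0.0683] [0.6306 0.1135] 67.09271546189639 0.049069848175840126
[0.6136 0.066 ] [0.6341 0.1079] 63.92933925212018 0.046646114522004914
[0.5408 0.1003] [0.5608 0.1445] 65.65378613383507 0.04851432778056396
```

Request:
move_arm:
  rows:
    - {"tx": 0,"ty": 0.0015,"tz": 0.01,"ax": 0.1,"ay": 0.2,"az": 0.2,"jaw": 0}
    - {"tx": 0,"ty": 0.001,"tz": 0.012,"ax": 0,"ay": 0,"az": 0,"jaw": 0}
    - {"tx": 0,"ty": 0,"tz": 0.005,"ax": 0,"ay": 0,"az": 0,"jaw": 0}
    - {"tx": 0,"ty": 0,"tz": 0,"ax": 0,"ay": 0,"az": 0,"jaw": 0}

```text
time: 2.9
tool_pos: [0.5853, 0.1054, 0.2124]
tool_rot: [-0.0, 0.978, -0.209, 0.001]
contact_force: [0.5, 0.3, 0.4]
gripper_width: 1.0
```

```bash
python3 plan.py .586 .1065 .128 -114 8
```

```text
t 2.9 pos [0.5853 0.1054 0.2124] beta -114.13 tilt 0.07 F [0.49 0.3  0.45] w 1.0 j6 117.0
dist 0.0844 rotvec [-0.05 -0.06 -0.13]
tx 0.0000 ty -0.0002 tz 0.0105 az -0.02
tx 0.0000 ty -0.0002 tz 0.0105 az -0.02
tx 0.0000 ty -0.0002 tz 0.0105 az -0.02
tx 0.0000 ty -0.0002 tz 0.0105 az -0.02
tx 0.0000 ty -0.0002 tz 0.0105 az -0.02
tx 0.0000 ty -0.0002 tz 0.0105 az -0.02
tx 0.0000 ty -0.0002 tz 0.0105 az -0.02
tx 0.0000 ty -0.0002 tz 0.0105 az -0.02
```

Request:
move_arm:
  rows:
    - {"tx": 0,"ty": -0.001,"tz": 0.01,"ax": 0,"ay": 0,"az": 0,"jaw": 0}
    - {"tx": 0,"ty": 0,"tz": 0.011,"ax": 0,"ay": 0,"az": 0,"jaw": 0}
    - {"tx": 0,"ty": 0,"tz": 0.011,"ax": 0,"ay": 0,"az": 0,"jaw": 0}
    - {"tx": 0,"ty": 0,"tz": 0.011,"ax": 0,"ay": 0,"az": 0,"jaw": 0}
    - {"tx": 0,"ty": 0,"tz": 0.011,"ax": 0,"ay": 0,"az": 0,"jaw": 0}
    - {"tx": 0,"ty": 0,"tz": 0.011,"ax": 0,"ay": 0,"az": 0,"jaw": 0}
    - {"tx": 0,"ty": 0,"tz": 0.01,"ax": 0,"ay": 0,"az": 0,"jaw": 0}
    - {"tx": 0,"ty": 0,"tz": 0.005,"ax": 0,"ay": 0,"az": 0,"jaw": 0}
    - {"tx": 0,"ty": 0,"tz": 0,"ax": 0,"ay": 0,"az": 0,"jaw": 0}

```text
time: 3.8
tool_pos: [0.5849, 0.1066, 0.1235]
tool_rot: [0.0, 0.978, -0.209, -0.001]
contact_force: [-0.1, -0.2, -0.2]
gripper_width: 1.0
```

```bash
python3 plan.py .586 .1065 .128 -114 1
```

```text
t 3.8 pos [0.5849 0.1066 0.1235] beta -114.1 tilt 0.09 F [-0.05 -0.21 -0.17] w 1.0 j6 117.0
dist 0.0046 rotvec [ 0.02  0.08 -0.1 ]
tx 0.0011 ty -0.0003 tz -0.0045 az -0.10
```

Request:
move_arm:
  rows:
    - {"tx": 0.001,"ty": 0,"tz": -0.003,"ax": 0,"ay": 0,"az": 0,"jaw": 60}
    - {"tx": 0,"ty": 0,"tz": 0,"ax": 0,"ay": 0,"az": 0,"jaw": 80}
    - {"tx": 0,"ty": 0,"tz": 0,"ax": 0,"ay": 0,"az": 0,"jaw": 90}
    - {"tx": 0,"ty": 0,"tz": 0,"ax": 0,"ay": 0,"az": 0,"jaw": 95}
    - {"tx": 0,"ty": 0,"tz": 0,"ax": 0,"ay": 0,"az": 0,"jaw": 100}
    - {"tx": 0,"ty": 0,"tz": 0,"ax": 0,"ay": 0,"az": 0,"jaw": 105}
    - {"tx": 0,"ty": 0,"tz": 0,"ax": 0,"ay": 0,"az": 0,"jaw": 110}
    - {"tx": 0,"ty": 0,"tz": 0,"ax": 0,"ay": 0,"az": 0,"jaw": 120}
    - {"tx": 0,"ty": 0,"tz": 0,"ax": 0,"ay": 0,"az": 0,"jaw": 140}
    - {"tx": 0,"ty": 0,"tz": 0,"ax": 0,"ay": 0,"az": 0,"jaw": 255}
    - {"tx": 0,"ty": 0,"tz": 0,"ax": 0,"ay": 0,"az": 0,"jaw": 255}

```text
time: 4.9
tool_pos: [0.5877, 0.1063, 0.1297]
tool_rot: [-0.001, 0.978, -0.209, 0.002]
contact_force: [-0.1, -0.2, -0.4]
gripper_width: 0.579
```

```bash
cat > snap.py <<'E'
import sys
from fit import *
from plant import manip
d={n:manip.grab_frame(n) for n in("scene","top")}
pickle.dump(d,open(sys.argv[1]+".pkl","wb"))
a=[]
for n,(x,y) in zip(("scene","top"),((200,140),(160,130))):
    if n+'xy' in str(sys.argv): pass
    crop(d[n],x,y,130,140,3,"pics/tmp.png"); a.append(cv2.imread("pics/tmp.png"))
cv2.imwrite(f"pics/{sys.argv[1]}.png",np.hstack(a))
near=dict(scene=dict(yel=(240,203),blue=(278,187)),top=dict(yel=(265,201),blue=(230,209)))
for n in d:
    for c in('blue','yel'):
        try:
            cen,r=mat(d[n],c,near[n][c]); v=cen-[.5323,.0214]; print(n,c,cen.round(4),np.round(r[1],0),'ang',np.degrees(np.arctan2(v[1],v[0])).round(2)%360)
        except Exception as e: print(n,c,e)
E
python3 snap.py f2; python3 plan.py
```

```text
scene blue [0.4359 0.052 ] [65. 90.] ang 162.37
scene yel [ 0.4786 -0.0691] [91. 99.] ang 239.29000000000002
top blue [0.441  0.0497] [94. 49.] ang 162.77
top yel [ 0.4792 -0.0675] [89. 97.] ang 239.16
t 5.0 pos [0.5877 0.1063 0.1297] beta -114.11 tilt 0.2 F [0.44 0.03 1.02] w 0.579 j6 117.0
```

View pics/f2.png

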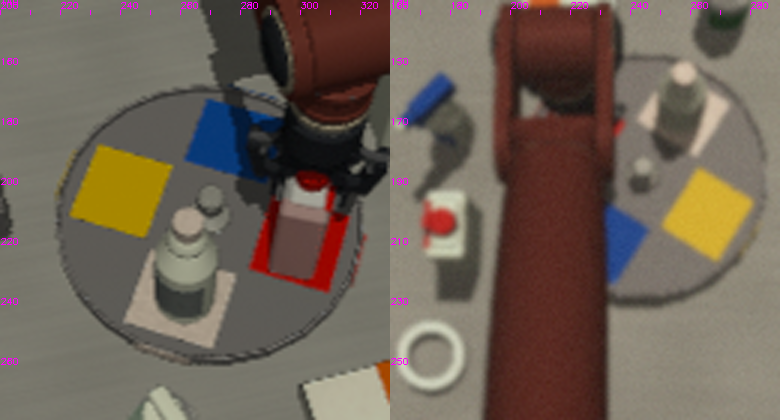

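Request:
move_arm:
  rows:
    - {"tx": 0,"ty": 0,"tz": -0.006,"ax": 0,"ay": 0,"az": 0,"jaw": 255}
    - {"tx": 0,"ty": 0,"tz": -0.012,"ax": 0,"ay": 0,"az": 0,"jaw": 255}
    - {"tx": 0,"ty": 0,"tz": -0.02,"ax": 0,"ay": 0,"az": 0,"jaw": 255}
    - {"tx": 0,"ty": 0,"tz": -0.025,"ax": 0,"ay": 0,"az": 0,"jaw": 255}
    - {"tx": 0,"ty": 0,"tz": -0.025,"ax": 0,"ay": 0,"az": 0,"jaw": 255}
    - {"tx": 0,"ty": 0,"tz": -0.02,"ax": 0,"ay": 0,"az": 0,"jaw": 255}
    - {"tx": 0,"ty": 0,"tz": -0.005,"ax": 0,"ay": 0,"az": 0,"jaw": 255}

```text
time: 5.7
tool_pos: [0.5864, 0.1063, 0.2496]
tool_rot: [-0.0, 0.978, -0.209, 0.001]
contact_force: [-0.4, -0.1, -0.4]
gripper_width: 0.577
```

```bash
python3 plan.py .44 .04 .25 -114 4;python3 plan.py .432 -.291 .25 -86.5 12
```

```text
t 5.7 pos [0.5864 0.1063 0.2496] beta -114.1 tilt 0.11 F [-0.41 -0.05 -0.39] w 0.577 j6 117.0
dist 0.1607 rotvec [-0.07 -0.09 -0.1 ]
tx -0.0266 ty 0.0301 tz -0.0001 az -0.03
tx -0.0267 ty 0.0301 tz -0.0001 az -0.03
tx -0.0267 ty 0.0300 tz -0.0001 az -0.03
tx -0.0267 ty 0.0300 tz -0.0001 az -0.03
t 5.7 pos [0.5864 0.1063 0.2496] beta -114.1 tilt 0.11 F [-0.41 -0.05 -0.39] w 0.577 j6 117.0
dist 0.4262 rotvec [ -0.05  -0.1  -27.6 ]
tx 0.0018 ty 0.0355 tz -0.0000 az -2.30
tx 0.0003 ty 0.0355 tz -0.0000 az -2.30
tx -0.0011 ty 0.0355 tz -0.0000 az -2.30
tx -0.0025 ty 0.0354 tz -0.0000 az -2.30
tx -0.0039 ty 0.0353 tz -0.0000 az -2.30
tx -0.0053 ty 0.0351 tz -0.0000 az -2.30
tx -0.0067 ty 0.0349 tz -0.0000 az -2.30
tx -0.0081 ty 0.0346 tz -0.0000 az -2.30
tx -0.0095 ty 0.0342 tz -0.0000 az -2.30
tx -0.0109 ty 0.0338 tz -0.0000 az -2.30
tx -0.0122 ty 0.0333 tz -0.0000 az -2.30
tx -0.0136 ty 0.0328 tz -0.0000 az -2.30
```

Request:
move_arm:
  rows:
    - {"tx": -0.027,"ty": 0.03,"tz": 0,"ax": 0,"ay": 0,"az": 0,"jaw": 255}
    - {"tx": -0.027,"ty": 0.03,"tz": 0,"ax": 0,"ay": 0,"az": 0,"jaw": 255}
    - {"tx": -0.027,"ty": 0.03,"tz": 0,"ax": 0,"ay": 0,"az": 0,"jaw": 255}
    - {"tx": -0.025,"ty": 0.03,"tz": 0,"ax": 0,"ay": 0,"az": 0,"jaw": 255}

```text
time: 6.1
tool_pos: [0.4394, 0.0394, 0.2492]
tool_rot: [-0.0, 0.978, -0.207, 0.001]
contact_force: [0.5, -0.3, 0.3]
gripper_width: 0.581
```

```bash
python3 plan.py .432 -.291 .25 -86.5 10
```

```text
t 6.1 pos [0.4394 0.0394 0.2492] beta -113.9 tilt 0.12 F [ 0.52 -0.26  0.35] w 0.581 j6 109.0
dist 0.3305 rotvec [ -0.05  -0.11 -27.4 ]
tx 0.0127 ty 0.0305 tz -0.0001 az -2.74
tx 0.0112 ty 0.0311 tz -0.0001 az -2.74
tx 0.0097 ty 0.0316 tz -0.0001 az -2.74
tx 0.0082 ty 0.0320 tz -0.0001 az -2.74
tx 0.0067 ty 0.0324 tz -0.0001 az -2.74
tx 0.0051 ty 0.0326 tz -0.0001 az -2.74
tx 0.0036 ty 0.0329 tz -0.0001 az -2.74
tx 0.0020 ty 0.0330 tz -0.0001 az -2.74
tx 0.0004 ty 0.0330 tz -0.0001 az -2.74
tx -0.0012 ty 0.0330 tz -0.0001 az -2.74
```

Request:
move_arm:
  rows:
    - {"tx": 0.013,"ty": 0.03,"tz": 0,"ax": 0,"ay": 0,"az": -2.7,"jaw": 255}
    - {"tx": 0.011,"ty": 0.031,"tz": 0,"ax": 0,"ay": 0,"az": -2.7,"jaw": 255}
    - {"tx": 0.01,"ty": 0.032,"tz": 0,"ax": 0,"ay": 0,"az": -2.7,"jaw": 255}
    - {"tx": 0.008,"ty": 0.032,"tz": 0,"ax": 0,"ay": 0,"az": -2.7,"jaw": 255}
    - {"tx": 0.007,"ty": 0.032,"tz": 0,"ax": 0,"ay": 0,"az": -2.7,"jaw": 255}
    - {"tx": 0.005,"ty": 0.033,"tz": 0,"ax": 0,"ay": 0,"az": -2.7,"jaw": 255}
    - {"tx": 0.004,"ty": 0.033,"tz": 0,"ax": 0,"ay": 0,"az": -2.7,"jaw": 255}
    - {"tx": 0.002,"ty": 0.033,"tz": 0,"ax": 0,"ay": 0,"az": -2.7,"jaw": 255}
    - {"tx": 0,"ty": 0.03,"tz": 0,"ax": 0,"ay": 0,"az": -2.7,"jaw": 255}
    - {"tx": 0,"ty": 0.015,"tz": 0,"ax": 0,"ay": 0,"az": -1.5,"jaw": 255}
    - {"tx": 0,"ty": 0,"tz": 0,"ax": 0,"ay": 0,"az": 0,"jaw": 255}

```text
time: 7.2
tool_pos: [0.4268, -0.2816, 0.2452]
tool_rot: [-0.001, 1.0, 0.026, 0.0]
contact_force: [0.2, -0.0, -1.1]
gripper_width: 0.581
```

```bash
python3 plan.py .432 -.291 .25 -86.5 1
```

```text
t 7.2 pos [ 0.4268 -0.2816  0.2452] beta -87.05 tilt 0.15 F [ 0.23 -0.04 -1.1 ] w 0.581 j6 45.0
dist 0.0118 rotvec [-0.14 -0.05 -0.55]
tx 0.0047 ty 0.0097 tz -0.0048 az -0.55
```

Request:
move_arm:
  rows:
    - {"tx": 0.003,"ty": 0.006,"tz": 0.01,"ax": 0,"ay": 0,"az": -0.5,"jaw": 255}
    - {"tx": 0.002,"ty": 0.004,"tz": 0.02,"ax": 0,"ay": 0,"az": 0,"jaw": 255}
    - {"tx": 0,"ty": 0,"tz": 0.025,"ax": 0,"ay": 0,"az": 0,"jaw": 255}
    - {"tx": 0,"ty": 0,"tz": 0.025,"ax": 0,"ay": 0,"az": 0,"jaw": 255}
    - {"tx": 0,"ty": 0,"tz": 0.02,"ax": 0,"ay": 0,"az": 0,"jaw": 255}
    - {"tx": 0,"ty": 0,"tz": 0.01,"ax": 0,"ay": 0,"az": 0,"jaw": 255}
    - {"tx": 0,"ty": 0,"tz": 0.005,"ax": 0,"ay": 0,"az": 0,"jaw": 255}
    - {"tx": 0,"ty": 0,"tz": 0,"ax": 0,"ay": 0,"az": 0,"jaw": 255}

```text
time: 8.0
tool_pos: [0.4335, -0.2858, 0.1223]
tool_rot: [-0.002, 0.999, 0.033, 0.0]
contact_force: [-0.6, 0.8, -0.7]
gripper_width: 0.581
```

```bash
python3 plan.py .432 -.291 .1065 -86.5 1
```

```text
t 8.0 pos [ 0.4335 -0.2858  0.1223] beta -86.23 tilt 0.29 F [-0.6  0.8 -0.7] w 0.581 j6 44.0
dist 0.0167 rotvec [-0.29 -0.03  0.27]
tx -0.0019 ty 0.0051 tz 0.0158 az 0.27
```

Request:
move_arm:
  rows:
    - {"tx": 0,"ty": 0.003,"tz": 0.005,"ax": -0.3,"ay": 0,"az": 0,"jaw": 255}
    - {"tx": 0,"ty": 0.001,"tz": 0.005,"ax": 0,"ay": 0,"az": 0,"jaw": 255}
    - {"tx": 0,"ty": 0,"tz": 0.003,"ax": 0,"ay": 0,"az": 0,"jaw": 255}
    - {"tx": 0,"ty": 0,"tz": 0.001,"ax": 0,"ay": 0,"az": 0,"jaw": 255}
    - {"tx": 0,"ty": 0,"tz": 0,"ax": 0,"ay": 0,"az": 0,"jaw": 255}

```text
time: 8.5
tool_pos: [0.4358, -0.2916, 0.1107]
tool_rot: [0.003, 0.999, 0.033, 0.003]
contact_force: [-0.6, 1.0, -0.9]
gripper_width: 0.584
```

```bash
python3 plan.py .432 -.291 .106 -86.5 1
```

```text
t 8.5 pos [ 0.4358 -0.2916  0.1107] beta -86.22 tilt 0.42 F [-0.62  0.97 -0.87] w 0.584 j6 44.0
dist 0.0061 rotvec [ 0.3  -0.29  0.28]
tx -0.0037 ty -0.0009 tz 0.0047 az 0.28
```

Request:
move_arm:
  rows:
    - {"tx": -0.002,"ty": 0,"tz": 0.002,"ax": 0.3,"ay": -0.3,"az": 0,"jaw": 255}
    - {"tx": 0,"ty": 0,"tz": 0.002,"ax": 0,"ay": 0,"az": 0,"jaw": 255}
    - {"tx": 0,"ty": 0,"tz": 0.001,"ax": 0,"ay": 0,"az": 0,"jaw": 255}
    - {"tx": 0,"ty": 0,"tz": 0,"ax": 0,"ay": 0,"az": 0,"jaw": 255}

```text
time: 8.9
tool_pos: [0.4339, -0.2922, 0.106]
tool_rot: [0.0, 0.999, 0.033, 0.0]
contact_force: [-0.3, -0.1, -0.6]
gripper_width: 0.581
```

```bash
python3 plan.py .432 -.291 .1057 -86.5 1
```

```text
t 8.9 pos [ 0.4339 -0.2922  0.106 ] beta -86.23 tilt 0.03 F [-0.3  -0.06 -0.61] w 0.581 j6 44.0
dist 0.0023 rotvec [ 0.03 -0.01  0.27]
tx -0.0018 ty -0.0013 tz 0.0003 az 0.27
```

Nudge down to contact, then open slowly.

Request:
move_arm:
  rows:
    - {"tx": 0,"ty": 0,"tz": 0.002,"ax": 0,"ay": 0,"az": 0,"jaw": 255}
    - {"tx": 0,"ty": 0,"tz": 0.001,"ax": 0,"ay": 0,"az": 0,"jaw": 255}
    - {"tx": 0,"ty": 0,"tz": 0,"ax": 0,"ay": 0,"az": 0,"jaw": 255}

```text
time: 9.2
tool_pos: [0.4345, -0.2928, 0.106]
tool_rot: [0.0, 0.999, 0.033, 0.0]
contact_force: [-0.3, -0.1, -1.2]
gripper_width: 0.583
```

Request:
move_arm:
  rows:
    - {"tx": 0,"ty": 0,"tz": 0.003,"ax": 0,"ay": 0,"az": 0,"jaw": 255}
    - {"tx": 0,"ty": 0,"tz": 0,"ax": 0,"ay": 0,"az": 0,"jaw": 255}

```text
time: 9.4
tool_pos: [0.4354, -0.2937, 0.1064]
tool_rot: [0.001, 0.999, 0.033, 0.001]
contact_force: [-0.2, 0.1, -1.2]
gripper_width: 0.579
```

Request:
move_arm:
  rows:
    - {"tx": 0,"ty": 0,"tz": 0,"ax": 0,"ay": 0,"az": 0,"jaw": 100}
    - {"tx": 0,"ty": 0,"tz": 0,"ax": 0,"ay": 0,"az": 0,"jaw": 90}
    - {"tx": 0,"ty": 0,"tz": 0,"ax": 0,"ay": 0,"az": 0,"jaw": 70}
    - {"tx": 0,"ty": 0,"tz": 0,"ax": 0,"ay": 0,"az": 0,"jaw": 40}
    - {"tx": 0,"ty": 0,"tz": 0,"ax": 0,"ay": 0,"az": 0,"jaw": 0}
    - {"tx": 0,"ty": 0,"tz": 0,"ax": 0,"ay": 0,"az": 0,"jaw": 0}

```text
time: 10.0
tool_pos: [0.435, -0.2933, 0.1048]
tool_rot: [0.001, 0.999, 0.033, 0.001]
contact_force: [-0.7, -0.1, 0.7]
gripper_width: 0.995
```

```bash
python3 plan.py; python3 snap.py f3; python3 - <<'E'
from h import *
d=load("f3.pkl")
cv2.imwrite("pics/f3s.png",d["scene"]["color"][:,:,::-1])
E
```

```text
t 10.0 pos [ 0.435  -0.2933  0.1048] beta -86.2 tilt 0.12 F [-0.67 -0.05  0.66] w 0.995 j6 44.0
scene blue [0.4422 0.074 ] [96. 89.] ang 149.7
scene yel [ 0.4786 -0.0691] [91. 99.] ang 239.29000000000002
top blue [0.4431 0.0753] [90. 82.] ang 148.87
top yel [ 0.4794 -0.0674] [89. 97.] ang 239.22
```

View pics/f3s.png

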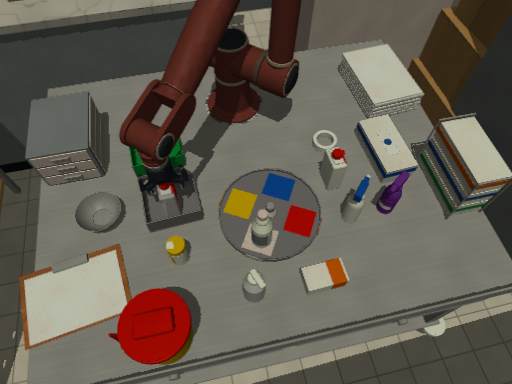

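Request:
move_arm:
  rows:
    - {"tx": 0,"ty": 0,"tz": -0.01,"ax": 0,"ay": 0,"az": 0,"jaw": 0}
    - {"tx": 0,"ty": 0,"tz": -0.02,"ax": 0,"ay": 0,"az": 0,"jaw": 0}
    - {"tx": 0,"ty": 0,"tz": -0.035,"ax": 0,"ay": 0,"az": 0,"jaw": 0}
    - {"tx": 0,"ty": 0,"tz": -0.04,"ax": 0,"ay": 0,"az": 0,"jaw": 0}
    - {"tx": 0,"ty": 0,"tz": -0.035,"ax": 0,"ay": 0,"az": 0,"jaw": 0}

```text
time: 10.6
tool_pos: [0.432, -0.2905, 0.2446]
tool_rot: [-0.004, 0.999, 0.033, -0.004]
contact_force: [0.8, -0.5, -0.6]
gripper_width: 1.0
```

```bash
python3 - <<'E'
from fit import *
d=load("f3.pkl")
C={}
for n,nr in dict(scene=(300,220),top=(224,172)).items():
    cen,r=mat(d[n],'red',nr); print(n,cen.round(4),np.round(r[1],0))
    y,_=mat(d[n],'yel',dict(scene=(240,203),top=(265,201))[n]); b,_=mat(d[n],'blue',dict(scene=(278,187),top=(230,209))[n])
    v=cen-y; print('centre',((cen+y)/2).round(4),'red ang',np.degrees(np.arctan2(v[1],v[0])).round(2),'len',np.linalg.norm(v), 'blue from c',b-(cen+y)/2)
E
python3 plan.py .438 .2665 .25 -87.5 14
```

```text
scene [0.5855 0.1101] [90. 99.]
centre [0.532  0.0205] red ang 59.17 len 0.20869386732833672 blue from c [-0.08980596  0.05350954]
top [0.5858 0.1115] [89. 97.]
centre [0.5326 0.022 ] red ang 59.26 len 0.20817805894763064 blue from c [-0.08947739  0.05325746]
t 10.6 pos [ 0.432  -0.2905  0.2446] beta -86.2 tilt 0.64 F [ 0.81 -0.46 -0.62] w 1.0 j6 44.0
dist 0.5571 rotvec [-0.44  0.48  1.3 ]
tx 0.0031 ty -0.0397 tz -0.0004 az 0.09
tx 0.0030 ty -0.0397 tz -0.0004 az 0.09
tx 0.0029 ty -0.0397 tz -0.0004 az 0.09
tx 0.0029 ty -0.0397 tz -0.0004 az 0.09
tx 0.0028 ty -0.0397 tz -0.0004 az 0.09
tx 0.0027 ty -0.0397 tz -0.0004 az 0.09
tx 0.0027 ty -0.0397 tz -0.0004 az 0.09
tx 0.0026 ty -0.0397 tz -0.0004 az 0.09
tx 0.0026 ty -0.0397 tz -0.0004 az 0.09
tx 0.0025 ty -0.0397 tz -0.0004 az 0.09
tx 0.0024 ty -0.0397 tz -0.0004 az 0.09
tx 0.0024 ty -0.0397 tz -0.0004 az 0.09
tx 0.0023 ty -0.0397 tz -0.0004 az 0.09
tx 0.0022 ty -0.0397 tz -0.0004 az 0.09
```

Request:
move_arm:
  rows:
    - {"tx": 0.003,"ty": -0.025,"tz": 0,"ax": 0,"ay": 0,"az": 0.1,"jaw": 0}
    - {"tx": 0.003,"ty": -0.04,"tz": 0,"ax": 0,"ay": 0,"az": 0.1,"jaw": 0}
    - {"tx": 0.003,"ty": -0.04,"tz": 0,"ax": 0,"ay": 0,"az": 0.1,"jaw": 0}
    - {"tx": 0.003,"ty": -0.04,"tz": 0,"ax": 0,"ay": 0,"az": 0.1,"jaw": 0}
    - {"tx": 0.003,"ty": -0.04,"tz": 0,"ax": 0,"ay": 0,"az": 0.1,"jaw": 0}
    - {"tx": 0.003,"ty": -0.04,"tz": 0,"ax": 0,"ay": 0,"az": 0.1,"jaw": 0}
    - {"tx": 0.003,"ty": -0.04,"tz": 0,"ax": 0,"ay": 0,"az": 0.1,"jaw": 0}
    - {"tx": 0.003,"ty": -0.04,"tz": 0,"ax": 0,"ay": 0,"az": 0.1,"jaw": 0}
    - {"tx": 0.002,"ty": -0.04,"tz": 0,"ax": 0,"ay": 0,"az": 0.1,"jaw": 0}
    - {"tx": 0.002,"ty": -0.04,"tz": 0,"ax": 0,"ay": 0,"az": 0.1,"jaw": 0}
    - {"tx": 0.002,"ty": -0.04,"tz": 0,"ax": 0,"ay": 0,"az": 0.1,"jaw": 0}
    - {"tx": 0.002,"ty": -0.04,"tz": 0,"ax": 0,"ay": 0,"az": 0.1,"jaw": 0}

```text
time: 11.8
tool_pos: [0.4434, 0.1859, 0.2657]
tool_rot: [0.004, 1.0, 0.017, 0.012]
contact_force: [1.5, -0.0, -0.3]
gripper_width: 0.998
```

```bash
python3 plan.py .438 .2665 .21 -87.5 3
```

```text
t 11.8 pos [0.4434 0.1859 0.2657] beta -88.08 tilt 1.39 F [ 1.47 -0.05 -0.34] w 0.998 j6 102.0
dist 0.0982 rotvec [ 0.43 -1.32 -0.57]
tx -0.0009 ty -0.0269 tz 0.0186 az -0.19
tx -0.0008 ty -0.0269 tz 0.0186 az -0.19
tx -0.0007 ty -0.0269 tz 0.0186 az -0.19
```

Request:
move_arm:
  rows:
    - {"tx": -0.002,"ty": -0.035,"tz": 0,"ax": 0.4,"ay": -1.3,"az": -0.5,"jaw": 0}
    - {"tx": -0.002,"ty": -0.025,"tz": 0.005,"ax": 0,"ay": 0,"az": 0,"jaw": 0}
    - {"tx": 0,"ty": -0.01,"tz": 0.015,"ax": 0,"ay": 0,"az": 0,"jaw": 0}
    - {"tx": 0,"ty": 0,"tz": 0.015,"ax": 0,"ay": 0,"az": 0,"jaw": 0}
    - {"tx": 0,"ty": 0,"tz": 0,"ax": 0,"ay": 0,"az": 0,"jaw": 0}

```text
time: 12.3
tool_pos: [0.4356, 0.2621, 0.2317]
tool_rot: [-0.0, 1.0, 0.025, 0.002]
contact_force: [0.7, -0.1, 0.5]
gripper_width: 0.999
```

```bash
python3 plan.py .438 .2665 .101 -87.5 8;
```

```text
t 12.3 pos [0.4356 0.2621 0.2317] beta -87.12 tilt 0.21 F [ 0.65 -0.1   0.5 ] w 0.999 j6 110.0
dist 0.1308 rotvec [-0.03 -0.21  0.38]
tx 0.0003 ty -0.0005 tz 0.0163 az 0.05
tx 0.0003 ty -0.0005 tz 0.0163 az 0.05
tx 0.0003 ty -0.0005 tz 0.0163 az 0.05
tx 0.0003 ty -0.0005 tz 0.0163 az 0.05
tx 0.0003 ty -0.0005 tz 0.0163 az 0.05
tx 0.0003 ty -0.0005 tz 0.0163 az 0.05
tx 0.0003 ty -0.0005 tz 0.0163 az 0.05
tx 0.0003 ty -0.0005 tz 0.0163 az 0.05
```

Request:
move_arm:
  rows:
    - {"tx": 0.001,"ty": -0.003,"tz": 0.01,"ax": 0,"ay": -0.2,"az": 0.4,"jaw": 0}
    - {"tx": 0.001,"ty": -0.001,"tz": 0.015,"ax": 0,"ay": 0,"az": 0,"jaw": 0}
    - {"tx": 0,"ty": 0,"tz": 0.018,"ax": 0,"ay": 0,"az": 0,"jaw": 0}
    - {"tx": 0,"ty": 0,"tz": 0.018,"ax": 0,"ay": 0,"az": 0,"jaw": 0}
    - {"tx": 0,"ty": 0,"tz": 0.018,"ax": 0,"ay": 0,"az": 0,"jaw": 0}
    - {"tx": 0,"ty": 0,"tz": 0.018,"ax": 0,"ay": 0,"az": 0,"jaw": 0}
    - {"tx": 0,"ty": 0,"tz": 0.014,"ax": 0,"ay": 0,"az": 0,"jaw": 0}
    - {"tx": 0,"ty": 0,"tz": 0.007,"ax": 0,"ay": 0,"az": 0,"jaw": 0}
    - {"tx": 0,"ty": 0,"tz": 0,"ax": 0,"ay": 0,"az": 0,"jaw": 0}

```text
time: 13.2
tool_pos: [0.4385, 0.2588, 0.1027]
tool_rot: [0.001, 1.0, 0.015, -0.001]
contact_force: [0.4, -0.1, -0.9]
gripper_width: 1.0
```

```bash
python3 plan.py .438 .2665 .101 -87.5 1;
```

```text
t 13.2 pos [0.4385 0.2588 0.1027] beta -88.23 tilt 0.19 F [ 0.44 -0.13 -0.95] w 1.0 j6 110.0
dist 0.0079 rotvec [ 0.13  0.14 -0.73]
tx -0.0003 ty -0.0077 tz 0.0017 az -0.73
```

Request:
move_arm:
  rows:
    - {"tx": 0,"ty": -0.007,"tz": 0,"ax": 0,"ay": 0,"az": -0.7,"jaw": 0}
    - {"tx": 0,"ty": 0,"tz": 0,"ax": 0,"ay": 0,"az": 0,"jaw": 40}
    - {"tx": 0,"ty": 0,"tz": 0,"ax": 0,"ay": 0,"az": 0,"jaw": 70}

```text
time: 13.5
tool_pos: [0.4397, 0.2669, 0.1046]
tool_rot: [0.0, 1.0, 0.022, 0.0]
contact_force: [1.1, -0.8, -0.5]
gripper_width: 0.728
```

```bash
python3 plan.py .438 .2665 .101 -87.5 1;
```

```text
t 13.5 pos [0.4397 0.2669 0.1046] beta -87.49 tilt 0.07 F [ 1.05 -0.8  -0.53] w 0.728 j6 111.0
dist 0.004 rotvec [ 0.06 -0.03  0.01]
tx -0.0017 ty 0.0003 tz 0.0036 az 0.01
```

Request:
move_arm:
  rows:
    - {"tx": -0.001,"ty": 0,"tz": 0.003,"ax": 0,"ay": 0,"az": 0,"jaw": 85}
    - {"tx": 0,"ty": 0,"tz": 0,"ax": 0,"ay": 0,"az": 0,"jaw": 100}
    - {"tx": 0,"ty": 0,"tz": 0,"ax": 0,"ay": 0,"az": 0,"jaw": 115}
    - {"tx": 0,"ty": 0,"tz": 0,"ax": 0,"ay": 0,"az": 0,"jaw": 255}
    - {"tx": 0,"ty": 0,"tz": 0,"ax": 0,"ay": 0,"az": 0,"jaw": 255}
    - {"tx": 0,"ty": 0,"tz": 0,"ax": 0,"ay": 0,"az": 0,"jaw": 255}

```text
time: 14.1
tool_pos: [0.4397, 0.267, 0.1032]
tool_rot: [0.0, 1.0, 0.022, 0.002]
contact_force: [-0.0, -1.0, 0.7]
gripper_width: 0.582
```

```bash
python3 plan.py;python3 - <<'E'
from fit import *
from plant import manip
s=manip.grab_frame("scene"); cv2.imwrite("pics/g.png",s["color"][:,:,::-1]); crop(s,280,110,110,90,7,"pics/g.png")
E
```

```text
t 14.1 pos [0.4397 0.267  0.1032] beta -87.46 tilt 0.23 F [-0.04 -1.    0.72] w 0.582 j6 111.0
```

View pics/g.png

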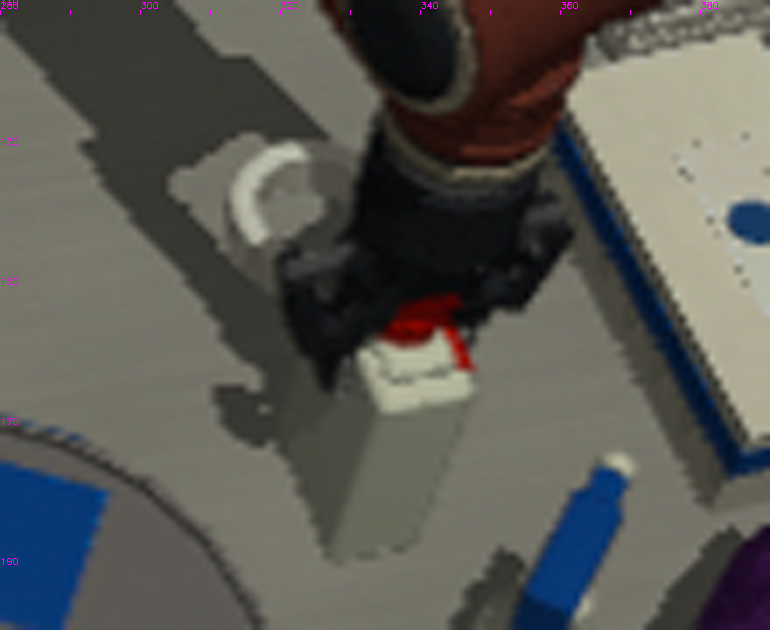

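Request:
move_arm:
  rows:
    - {"tx": 0,"ty": 0,"tz": -0.01,"ax": 0,"ay": 0,"az": 0,"jaw": 255}
    - {"tx": 0,"ty": 0,"tz": -0.02,"ax": 0,"ay": 0,"az": 0,"jaw": 255}
    - {"tx": 0,"ty": 0,"tz": -0.03,"ax": 0,"ay": 0,"az": 0,"jaw": 255}
    - {"tx": 0,"ty": 0,"tz": -0.03,"ax": 0,"ay": 0,"az": 0,"jaw": 255}
    - {"tx": 0,"ty": 0,"tz": -0.02,"ax": 0,"ay": 0,"az": 0,"jaw": 255}
    - {"tx": 0,"ty": 0,"tz": -0.005,"ax": 0,"ay": 0,"az": 0,"jaw": 255}

```text
time: 14.75
tool_pos: [0.4339, 0.2659, 0.2156]
tool_rot: [0.002, 1.0, 0.022, -0.006]
contact_force: [0.7, 0.1, -5.2]
gripper_width: 0.581
```

```bash
python3 plan.py .587 .110 .235 -120.8 9
```

```text
t 14.75 pos [0.4339 0.2659 0.2156] beta -87.45 tilt 0.74 F [ 0.66  0.1  -5.18] w 0.581 j6 111.0
dist 0.2193 rotvec [ 0.43  0.61 33.34]
tx 0.0162 ty 0.0181 tz -0.0022 az 3.71
tx 0.0174 ty 0.0170 tz -0.0022 az 3.71
tx 0.0184 ty 0.0158 tz -0.0022 az 3.71
tx 0.0194 ty 0.0146 tz -0.0022 az 3.71
tx 0.0203 ty 0.0133 tz -0.0022 az 3.71
tx 0.0211 ty 0.0120 tz -0.0022 az 3.71
tx 0.0218 ty 0.0106 tz -0.0022 az 3.71
tx 0.0225 ty 0.0091 tz -0.0022 az 3.71
tx 0.0230 ty 0.0077 tz -0.0022 az 3.71
```

Request:
move_arm:
  rows:
    - {"tx": 0.016,"ty": 0.018,"tz": -0.003,"ax": 0,"ay": 0,"az": 3.7,"jaw": 255}
    - {"tx": 0.0175,"ty": 0.017,"tz": -0.003,"ax": 0,"ay": 0,"az": 3.7,"jaw": 255}
    - {"tx": 0.0185,"ty": 0.016,"tz": -0.003,"ax": 0,"ay": 0,"az": 3.7,"jaw": 255}
    - {"tx": 0.0195,"ty": 0.0145,"tz": -0.003,"ax": 0,"ay": 0,"az": 3.7,"jaw": 255}
    - {"tx": 0.02,"ty": 0.013,"tz": -0.003,"ax": 0,"ay": 0,"az": 3.7,"jaw": 255}
    - {"tx": 0.021,"ty": 0.012,"tz": 0,"ax": 0,"ay": 0,"az": 3.7,"jaw": 255}
    - {"tx": 0.022,"ty": 0.0105,"tz": 0,"ax": 0,"ay": 0,"az": 3.7,"jaw": 255}
    - {"tx": 0.022,"ty": 0.009,"tz": 0,"ax": 0,"ay": 0,"az": 3.7,"jaw": 255}
    - {"tx": 0.012,"ty": 0.004,"tz": 0,"ax": 0,"ay": 0,"az": 2,"jaw": 255}
    - {"tx": 0,"ty": 0,"tz": 0,"ax": 0,"ay": 0,"az": 0,"jaw": 255}

```text
time: 15.75
tool_pos: [0.5749, 0.1129, 0.215]
tool_rot: [0.007, 0.965, -0.26, -0.016]
contact_force: [-0.4, -0.0, -4.1]
gripper_width: 0.578
```

```bash
python3 plan.py .587 .110 .15 -120.8 5
```

```text
t 15.75 pos [0.5749 0.1129 0.215 ] beta -120.15 tilt 1.97 F [-0.37 -0.01 -4.06] w 0.578 j6 124.0
dist 0.0662 rotvec [1.21 1.56 0.63]
tx 0.0024 ty -0.0007 tz 0.0130 az 0.13
tx 0.0024 ty -0.0007 tz 0.0130 az 0.13
tx 0.0024 ty -0.0007 tz 0.0130 az 0.13
tx 0.0024 ty -0.0007 tz 0.0130 az 0.13
tx 0.0024 ty -0.0007 tz 0.0130 az 0.13
```

Request:
move_arm:
  rows:
    - {"tx": 0.006,"ty": -0.002,"tz": 0.002,"ax": 0.6,"ay": 0.8,"az": 0.3,"jaw": 255}
    - {"tx": 0.005,"ty": -0.002,"tz": 0.005,"ax": 0.6,"ay": 0.8,"az": 0.3,"jaw": 255}
    - {"tx": 0,"ty": 0,"tz": 0.01,"ax": 0,"ay": 0,"az": 0,"jaw": 255}
    - {"tx": 0,"ty": 0,"tz": 0.01,"ax": 0,"ay": 0,"az": 0,"jaw": 255}
    - {"tx": 0,"ty": 0,"tz": 0.005,"ax": 0,"ay": 0,"az": 0,"jaw": 255}
    - {"tx": 0,"ty": 0,"tz": 0,"ax": 0,"ay": 0,"az": 0,"jaw": 255}

```text
time: 16.35
tool_pos: [0.5834, 0.114, 0.1772]
tool_rot: [-0.0, 0.965, -0.263, -0.001]
contact_force: [0.2, -0.3, -4.3]
gripper_width: 0.577
```

```bash
python3 plan.py .587 .110 .145 -120.8 3
```

```text
t 16.35 pos [0.5834 0.114  0.1772] beta -120.48 tilt 0.16 F [ 0.23 -0.34 -4.34] w 0.577 j6 124.0
dist 0.0326 rotvec [-0.    0.16  0.32]
tx 0.0017 ty 0.0005 tz 0.0107 az 0.11
tx 0.0017 ty 0.0005 tz 0.0107 az 0.11
tx 0.0017 ty 0.0005 tz 0.0107 az 0.11
```

Request:
move_arm:
  rows:
    - {"tx": 0.003,"ty": 0.001,"tz": 0.01,"ax": 0,"ay": 0.2,"az": 0.3,"jaw": 255}
    - {"tx": 0.002,"ty": 0.001,"tz": 0.01,"ax": 0,"ay": 0,"az": 0,"jaw": 255}
    - {"tx": 0,"ty": 0,"tz": 0.006,"ax": 0,"ay": 0,"az": 0,"jaw": 255}
    - {"tx": 0,"ty": 0,"tz": 0,"ax": 0,"ay": 0,"az": 0,"jaw": 255}
    - {"tx": 0,"ty": 0,"tz": 0,"ax": 0,"ay": 0,"az": 0,"jaw": 255}

```text
time: 16.85
tool_pos: [0.5868, 0.1094, 0.1486]
tool_rot: [0.0, 0.964, -0.265, 0.0]
contact_force: [0.5, 0.5, -4.0]
gripper_width: 0.578
```

```bash
python3 plan.py .587 .110 .136 -120.8 1; python3 snap.py f4
```

```text
t 16.85 pos [0.5868 0.1094 0.1486] beta -120.79 tilt 0.04 F [ 0.52  0.47 -3.99] w 0.578 j6 124.0
dist 0.0126 rotvec [ 0.01 -0.03  0.01]
tx -0.0001 ty -0.0006 tz 0.0126 az 0.01
scene blue [0.4358 0.0535] [64. 89.] ang 161.62
scene yel [ 0.4786 -0.0691] [91. 99.] ang 239.29000000000002
top blue [0.4405 0.0518] [62. 81.] ang 161.64
top yel [ 0.4793 -0.0674] [89. 97.] ang 239.15
```

View pics/f4.png

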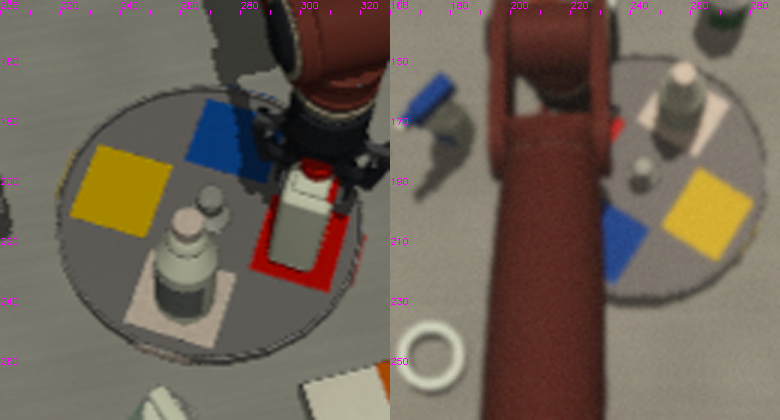

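Request:
move_arm:
  rows:
    - {"tx": 0,"ty": -0.0005,"tz": 0.004,"ax": 0,"ay": 0,"az": 0,"jaw": 255}
    - {"tx": 0,"ty": 0,"tz": 0.004,"ax": 0,"ay": 0,"az": 0,"jaw": 255}
    - {"tx": 0,"ty": 0,"tz": 0.003,"ax": 0,"ay": 0,"az": 0,"jaw": 255}
    - {"tx": 0,"ty": 0,"tz": 0,"ax": 0,"ay": 0,"az": 0,"jaw": 255}
    - {"tx": 0,"ty": 0,"tz": 0,"ax": 0,"ay": 0,"az": 0,"jaw": 255}

```text
time: 17.45
tool_pos: [0.588, 0.1101, 0.1382]
tool_rot: [-0.0, 0.964, -0.265, 0.002]
contact_force: [-0.9, 0.4, -4.9]
gripper_width: 0.578
```

```bash
python3 plan.py .587 .110 .132 -120.8 1
```

```text
t 17.45 pos [0.588  0.1101 0.1382] beta -120.78 tilt 0.18 F [-0.9   0.36 -4.94] w 0.578 j6 124.0
dist 0.0063 rotvec [-0.08 -0.16  0.02]
tx -0.0008 ty 0.0006 tz 0.0062 az 0.02
```

Request:
move_arm:
  rows:
    - {"tx": -0.0005,"ty": 0,"tz": 0.003,"ax": -0.1,"ay": -0.2,"az": 0,"jaw": 255}
    - {"tx": 0,"ty": 0,"tz": 0.002,"ax": 0,"ay": 0,"az": 0,"jaw": 255}
    - {"tx": 0,"ty": 0,"tz": 0,"ax": 0,"ay": 0,"az": 0,"jaw": 255}

```text
time: 17.75
tool_pos: [0.5876, 0.1104, 0.133]
tool_rot: [0.0, 0.964, -0.265, -0.0]
contact_force: [-0.0, 0.8, -4.0]
gripper_width: 0.574
```

```bash
python3 plan.py .587 .110 .131 -120.8 1
```

```text
t 17.75 pos [0.5876 0.1104 0.133 ] beta -120.78 tilt 0.05 F [-0.04  0.76 -3.98] w 0.574 j6 124.0
dist 0.0022 rotvec [0.02 0.04 0.02]
tx -0.0003 ty 0.0007 tz 0.0020 az 0.02
```

Request:
move_arm:
  rows:
    - {"tx": 0,"ty": 0,"tz": 0.0015,"ax": 0,"ay": 0,"az": 0,"jaw": 255}
    - {"tx": 0,"ty": 0,"tz": 0.001,"ax": 0,"ay": 0,"az": 0,"jaw": 255}

```text
time: 17.95
tool_pos: [0.5881, 0.1102, 0.1313]
tool_rot: [0.0, 0.964, -0.265, 0.0]
contact_force: [-1.0, -0.9, 0.9]
gripper_width: 0.577
```

Request:
move_arm:
  rows:
    - {"tx": 0,"ty": 0,"tz": 0,"ax": 0,"ay": 0,"az": 0,"jaw": 104}
    - {"tx": 0,"ty": 0,"tz": 0,"ax": 0,"ay": 0,"az": 0,"jaw": 98}
    - {"tx": 0,"ty": 0,"tz": 0,"ax": 0,"ay": 0,"az": 0,"jaw": 90}
    - {"tx": 0,"ty": 0,"tz": 0,"ax": 0,"ay": 0,"az": 0,"jaw": 80}
    - {"tx": 0,"ty": 0,"tz": 0,"ax": 0,"ay": 0,"az": 0,"jaw": 60}
    - {"tx": 0,"ty": 0,"tz": 0,"ax": 0,"ay": 0,"az": 0,"jaw": 40}
    - {"tx": 0,"ty": 0,"tz": 0,"ax": 0,"ay": 0,"az": 0,"jaw": 40}

```text
time: 18.65
tool_pos: [0.5913, 0.1105, 0.1359]
tool_rot: [-0.001, 0.964, -0.265, 0.004]
contact_force: [0.7, -0.2, 0.1]
gripper_width: 0.842
```

```bash
python3 plan.py; python3 snap.py f5
```

```text
t 18.65 pos [0.5913 0.1105 0.1359] beta -120.78 tilt 0.5 F [ 0.69 -0.21  0.11] w 0.842 j6 124.0
scene blue [0.4364 0.0541] [65. 89.] ang 161.15
scene yel [ 0.4778 -0.0687] [91. 99.] ang 238.82
top blue [0.4412 0.0523] [94. 53.] ang 161.29
top yel [ 0.4786 -0.0666] [89. 97.] ang 238.6
```

View pics/f5.png

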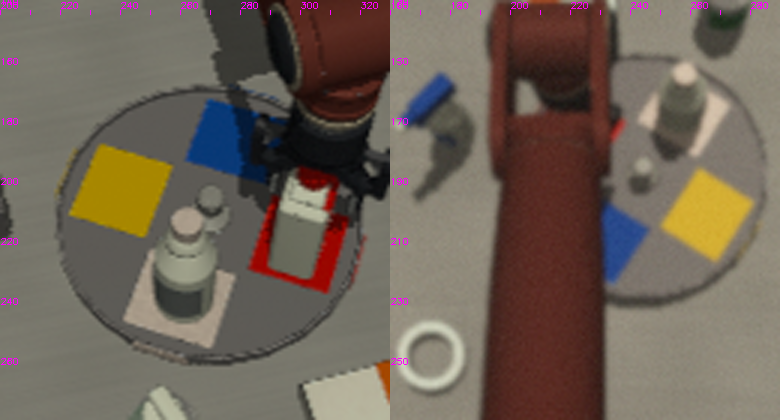

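Request:
move_arm:
  rows:
    - {"tx": -0.003,"ty": 0.001,"tz": -0.005,"ax": -0.3,"ay": -0.3,"az": 0,"jaw": 0}
    - {"tx": 0,"ty": 0,"tz": -0.015,"ax": 0,"ay": 0,"az": 0,"jaw": 0}
    - {"tx": 0,"ty": 0,"tz": -0.025,"ax": 0,"ay": 0,"az": 0,"jaw": 0}
    - {"tx": 0,"ty": 0,"tz": -0.035,"ax": 0,"ay": 0,"az": 0,"jaw": 0}
    - {"tx": 0,"ty": 0,"tz": -0.035,"ax": 0,"ay": 0,"az": 0,"jaw": 0}

```text
time: 19.25
tool_pos: [0.5841, 0.1113, 0.2503]
tool_rot: [0.003, 0.964, -0.265, -0.005]
contact_force: [0.5, 0.5, -0.4]
gripper_width: 1.001
```

```bash
python3 plan.py .591 .2875 .27 -131.5 6
```

```text
t 19.25 pos [0.5841 0.1113 0.2503] beta -120.77 tilt 0.71 F [ 0.51  0.55 -0.37] w 1.001 j6 124.0
dist 0.1775 rotvec [ 0.52  0.48 10.72]
tx -0.0140 ty -0.0258 tz -0.0033 az 1.79
tx -0.0148 ty -0.0254 tz -0.0033 az 1.79
tx -0.0156 ty -0.0249 tz -0.0033 az 1.79
tx -0.0164 ty -0.0244 tz -0.0033 az 1.79
tx -0.0171 ty -0.0239 tz -0.0033 az 1.79
tx -0.0179 ty -0.0233 tz -0.0033 az 1.79
```

Request:
move_arm:
  rows:
    - {"tx": -0.014,"ty": -0.026,"tz": 0,"ax": 0.3,"ay": 0.3,"az": 1.8,"jaw": 0}
    - {"tx": -0.015,"ty": -0.0255,"tz": 0,"ax": 0,"ay": 0,"az": 1.8,"jaw": 0}
    - {"tx": -0.0155,"ty": -0.025,"tz": 0,"ax": 0,"ay": 0,"az": 1.8,"jaw": 0}
    - {"tx": -0.0165,"ty": -0.0245,"tz": 0,"ax": 0,"ay": 0,"az": 1.8,"jaw": 0}
    - {"tx": -0.017,"ty": -0.024,"tz": 0,"ax": 0,"ay": 0,"az": 1.8,"jaw": 0}
    - {"tx": -0.013,"ty": -0.017,"tz": 0,"ax": 0,"ay": 0,"az": 1.5,"jaw": 0}
    - {"tx": 0,"ty": 0,"tz": 0,"ax": 0,"ay": 0,"az": 0,"jaw": 0}
    - {"tx": 0,"ty": 0,"tz": 0,"ax": 0,"ay": 0,"az": 0,"jaw": 0}

```text
time: 20.05
tool_pos: [0.5975, 0.2866, 0.2738]
tool_rot: [-0.006, 0.934, -0.357, 0.01]
contact_force: [0.2, -0.5, 0.9]
gripper_width: 1.0
```

```bash
python3 plan.py .591 .2875 .22 -131.5 3; python3 - <<'E'
from fit import *
from plant import manip
d={n:manip.grab_frame(n) for n in("scene","top")}
pickle.dump(d,open("f6.pkl","wb"))
crop(d["scene"],260,130,130,100,6,"pics/f6.png"); crop(d["top"],160,130,130,110,6,"pics/f6t.png")
E
```

```text
t 20.05 pos [0.5975 0.2866 0.2738] beta -131.79 tilt 1.37 F [ 0.19 -0.51  0.86] w 1.0 j6 151.0
dist 0.0542 rotvec [-1.06 -0.86 -0.3 ]
tx -0.0018 ty 0.0012 tz 0.0179 az -0.10
tx -0.0018 ty 0.0012 tz 0.0179 az -0.10
tx -0.0018 ty 0.0012 tz 0.0179 az -0.10
```

View pics/f6.png

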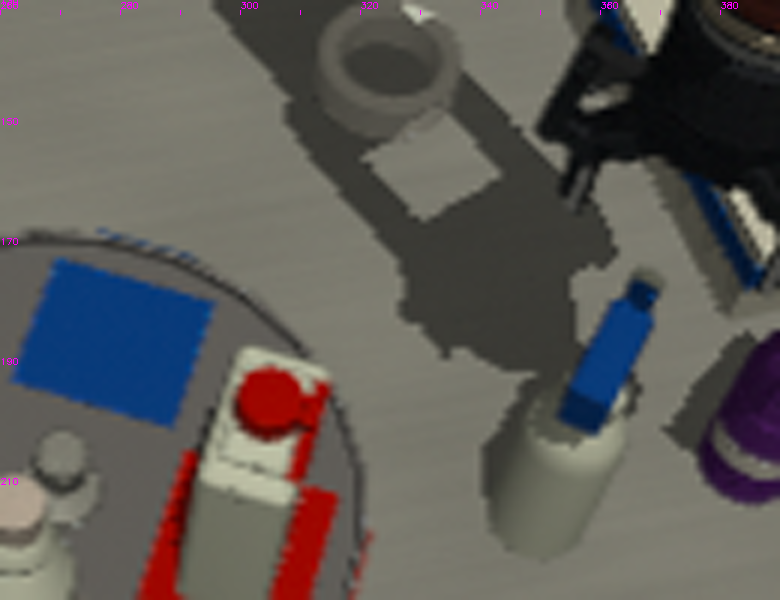

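View pics/f6t.png

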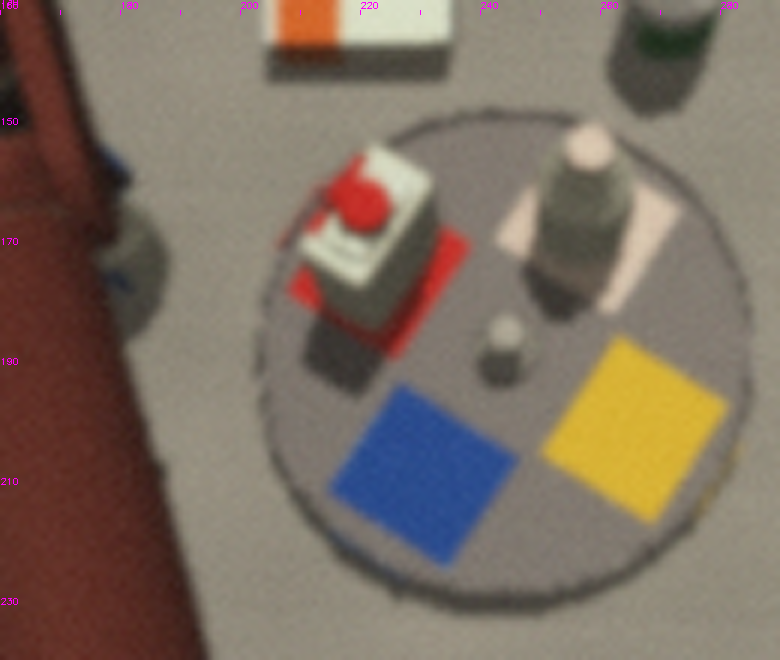

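```bash
cat > car.py <<'E'
import sys
from fit import *
d=load(sys.argv[1])
for n in d:
    y,_=mat(d[n],'yel',dict(scene=(240,203),top=(265,201))[n]); b,_=mat(d[n],'blue',dict(scene=(278,187),top=(230,209))[n])
    v=y-b; print(n,'blue',b.round(4),'yel',y.round(4),'len',np.linalg.norm(v).round(4),'bluelang',(np.degrees(np.arctan2(v[1],v[0]))-135)%360)
E
python3 car.py f0.pkl; python3 car.py f6.pkl
python3 - <<'E'
from fit import *
d=load("f6.pkl");t,s=d["top"],d["scene"]
gt=lambda x,y:(160+x/6-.4,130+y/6-.4); gs=lambda x,y:(260+x/6-.4,130+y/6-.4)
a=P(t,*gt(372,142),.17);b=P(t,*gt(434,182),.17);c=P(t,*gt(360,287),.17);e=P(t,*gt(300,243),.17)
for u,v in((a,e),(b,c),(b,a),(c,e)): print('top',u,v,np.degrees(np.arctan2(*(v-u)[::-1])).round(1))
print((a+b+c+e)/4)
a=P(s,*gs(243,346),.17);b=P(s,*gs(328,372),.17);c=P(s,*gs(298,500),.17);e=P(s,*gs(203,472),.17)
for u,v in((a,e),(b,c),(a,b),(e,c)): print('sc',u,v,np.degrees(np.arctan2(*(v-u)[::-1])).round(1))
print((a+b+c+e)/4)
for q,near,vm in[(t,(220,164),130),(s,(304,196),105)]: print('cap',topfit(q,'red',near,.194,vm,9,6)[2])
E
```

```text
scene blue [0.4424 0.0742] yel [ 0.4783 -0.069 ] len 0.1476 bluelang 149.08241287177026
top blue [0.4435 0.0759] yel [ 0.4789 -0.0671] len 0.1473 bluelang 148.90028806843708
scene blue [0.4428 0.0747] yel [ 0.4778 -0.0687] len 0.1476 bluelang 148.72092578843035
top blue [0.4434 0.076 ] yel [ 0.4787 -0.0669] len 0.1471 bluelang 148.88777541672636
top [0.6323 0.1075] [0.5658 0.1494] 147.8
top [0.6074 0.0677] [0.5388 0.1109] 147.8
top [0.6074 0.0677] [0.6323 0.1075] 58.0
top [0.5388 0.1109] [0.5658 0.1494] 55.0
[0.586075 0.108875]
sc [0.5416 0.1096] [0.6072 0.0704] -30.9
sc [0.5656 0.1472] [0.6321 0.1116] -28.2
sc [0.5416 0.1096] [0.5656 0.1472] 57.4
sc [0.6072 0.0704] [0.6321 0.1116] 58.9
[0.586625 0.1097  ]
cap [0.58595368 0.11216803 0.194     ]
cap [0.58737008 0.10891503 0.194     ]
```

Request:
move_arm:
  rows:
    - {"tx": -0.003,"ty": 0.002,"tz": 0.005,"ax": -1,"ay": -0.9,"az": -0.3,"jaw": 0}
    - {"tx": -0.002,"ty": 0.001,"tz": 0.015,"ax": 0,"ay": 0,"az": 0,"jaw": 0}
    - {"tx": 0,"ty": 0,"tz": 0.015,"ax": 0,"ay": 0,"az": 0,"jaw": 0}
    - {"tx": 0,"ty": 0,"tz": 0.01,"ax": 0,"ay": 0,"az": 0,"jaw": 0}
    - {"tx": 0,"ty": 0,"tz": 0,"ax": 0,"ay": 0,"az": 0,"jaw": 0}

```text
time: 20.65
tool_pos: [0.5909, 0.2836, 0.2232]
tool_rot: [0.001, 0.934, -0.356, -0.002]
contact_force: [1.3, 0.4, -0.4]
gripper_width: 1.002
```

```bash
python3 plan.py .591 .2875 .149 -131.5 6
```

```text
t 20.65 pos [0.5909 0.2836 0.2232] beta -131.75 tilt 0.26 F [ 1.3   0.39 -0.36] w 1.002 j6 151.0
dist 0.0743 rotvec [ 0.18  0.19 -0.25]
tx -0.0004 ty -0.0005 tz 0.0124 az -0.04
tx -0.0004 ty -0.0005 tz 0.0124 az -0.04
tx -0.0004 ty -0.0005 tz 0.0124 az -0.04
tx -0.0004 ty -0.0005 tz 0.0124 az -0.04
tx -0.0004 ty -0.0005 tz 0.0124 az -0.04
tx -0.0004 ty -0.0005 tz 0.0124 az -0.04
```

Request:
move_arm:
  rows:
    - {"tx": -0.002,"ty": -0.002,"tz": 0.01,"ax": 0.2,"ay": 0.2,"az": -0.2,"jaw": 0}
    - {"tx": -0.001,"ty": -0.001,"tz": 0.015,"ax": 0,"ay": 0,"az": 0,"jaw": 0}
    - {"tx": 0,"ty": 0,"tz": 0.015,"ax": 0,"ay": 0,"az": 0,"jaw": 0}
    - {"tx": 0,"ty": 0,"tz": 0.015,"ax": 0,"ay": 0,"az": 0,"jaw": 0}
    - {"tx": 0,"ty": 0,"tz": 0.01,"ax": 0,"ay": 0,"az": 0,"jaw": 0}
    - {"tx": 0,"ty": 0,"tz": 0,"ax": 0,"ay": 0,"az": 0,"jaw": 0}

```text
time: 21.25
tool_pos: [0.5897, 0.288, 0.1505]
tool_rot: [0.001, 0.935, -0.354, -0.001]
contact_force: [-0.7, -0.3, -0.7]
gripper_width: 1.0
```

```bash
python3 plan.py .591 .2875 .149 -131.5 2
```

```text
t 21.25 pos [0.5897 0.288  0.1505] beta -131.52 tilt 0.12 F [-0.67 -0.31 -0.66] w 1.0 j6 151.0
dist 0.0021 rotvec [ 0.11  0.05 -0.02]
tx 0.0007 ty -0.0002 tz 0.0008 az -0.01
tx 0.0007 ty -0.0002 tz 0.0008 az -0.01
```

Request:
move_arm:
  rows:
    - {"tx": 0.0015,"ty": 0,"tz": 0.001,"ax": 0.1,"ay": 0,"az": 0,"jaw": 80}
    - {"tx": 0,"ty": 0,"tz": 0,"ax": 0,"ay": 0,"az": 0,"jaw": 140}
    - {"tx": 0,"ty": 0,"tz": 0,"ax": 0,"ay": 0,"az": 0,"jaw": 165}
    - {"tx": 0,"ty": 0,"tz": 0,"ax": 0,"ay": 0,"az": 0,"jaw": 175}
    - {"tx": 0,"ty": 0,"tz": 0,"ax": 0,"ay": 0,"az": 0,"jaw": 185}
    - {"tx": 0,"ty": 0,"tz": 0,"ax": 0,"ay": 0,"az": 0,"jaw": 195}
    - {"tx": 0,"ty": 0,"tz": 0,"ax": 0,"ay": 0,"az": 0,"jaw": 255}
    - {"tx": 0,"ty": 0,"tz": 0,"ax": 0,"ay": 0,"az": 0,"jaw": 255}
    - {"tx": 0,"ty": 0,"tz": 0,"ax": 0,"ay": 0,"az": 0,"jaw": 255}

```text
time: 22.15
tool_pos: [0.5921, 0.2872, 0.1514]
tool_rot: [-0.001, 0.935, -0.355, 0.001]
contact_force: [-0.1, 0.5, -0.5]
gripper_width: 0.273
```

```bash
python3 plan.py; python3 - <<'E'
from fit import *
from plant import manip
d={n:manip.grab_frame(n) for n in("scene",)}
pickle.dump(d,open("f7.pkl","wb"))
crop(d["scene"],300,130,100,100,6,"pics/f7.png")
E
```

```text
t 22.15 pos [0.5921 0.2872 0.1514] beta -131.53 tilt 0.18 F [-0.07  0.49 -0.49] w 0.273 j6 151.0
```

View pics/f7.png

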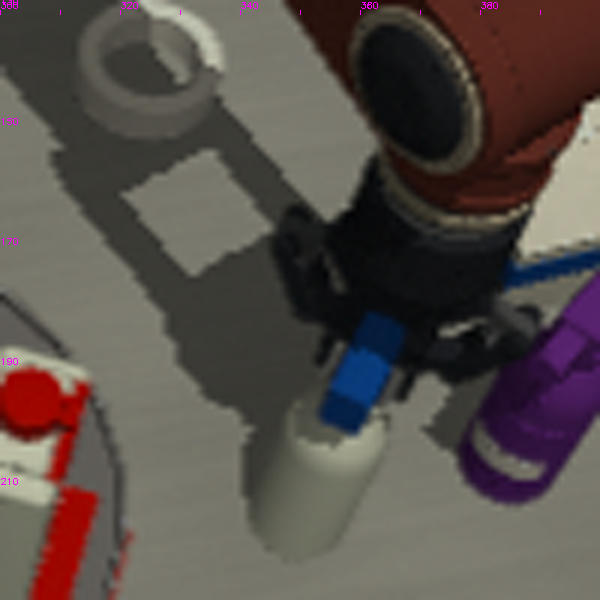

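Request:
move_arm:
  rows:
    - {"tx": 0,"ty": 0,"tz": -0.01,"ax": 0,"ay": 0,"az": 0,"jaw": 255}
    - {"tx": 0,"ty": 0,"tz": -0.02,"ax": 0,"ay": 0,"az": 0,"jaw": 255}
    - {"tx": 0,"ty": 0,"tz": -0.025,"ax": 0,"ay": 0,"az": 0,"jaw": 255}
    - {"tx": 0,"ty": 0,"tz": -0.025,"ax": 0,"ay": 0,"az": 0,"jaw": 255}
    - {"tx": 0,"ty": 0,"tz": -0.015,"ax": 0,"ay": 0,"az": 0,"jaw": 255}

```text
time: 22.7
tool_pos: [0.5887, 0.286, 0.2448]
tool_rot: [0.003, 0.935, -0.355, -0.004]
contact_force: [0.7, 1.3, -2.6]
gripper_width: 0.27
```

```bash
python3 plan.py .45 .24 .26 -121.1 6
```

```text
t 22.7 pos [0.5887 0.286  0.2448] beta -131.53 tilt 0.53 F [ 0.7   1.35 -2.57] w 0.27 j6 151.0
dist 0.1469 rotvec [  0.41   0.33 -10.43]
tx -0.0122 ty 0.0211 tz -0.0025 az -1.74
tx -0.0129 ty 0.0207 tz -0.0025 az -1.74
tx -0.0135 ty 0.0203 tz -0.0025 az -1.74
tx -0.0141 ty 0.0199 tz -0.0025 az -1.74
tx -0.0147 ty 0.0194 tz -0.0025 az -1.74
tx -0.0153 ty 0.0190 tz -0.0025 az -1.74
```

Request:
move_arm:
  rows:
    - {"tx": -0.012,"ty": 0.021,"tz": -0.002,"ax": 0.2,"ay": 0.2,"az": -1.7,"jaw": 255}
    - {"tx": -0.013,"ty": 0.0205,"tz": -0.002,"ax": 0,"ay": 0,"az": -1.7,"jaw": 255}
    - {"tx": -0.0135,"ty": 0.02,"tz": -0.002,"ax": 0,"ay": 0,"az": -1.7,"jaw": 255}
    - {"tx": -0.014,"ty": 0.02,"tz": -0.002,"ax": 0,"ay": 0,"az": -1.7,"jaw": 255}
    - {"tx": -0.0145,"ty": 0.0195,"tz": -0.002,"ax": 0,"ay": 0,"az": -1.7,"jaw": 255}
    - {"tx": -0.01,"ty": 0.02,"tz": -0.002,"ax": 0,"ay": 0,"az": -1.7,"jaw": 255}

```text
time: 23.3
tool_pos: [0.4521, 0.2354, 0.2613]
tool_rot: [0.0, 0.964, -0.267, 0.0]
contact_force: [-0.3, 0.3, -2.6]
gripper_width: 0.268
```

```bash
python3 plan.py .444 .075 .26 -121.1 6
```

```text
t 23.3 pos [0.4521 0.2354 0.2613] beta -120.92 tilt 0.03 F [-0.3   0.33 -2.63] w 0.268 j6 140.0
dist 0.1606 rotvec [-0.01 -0.03  0.18]
tx 0.0126 ty 0.0236 tz 0.0002 az 0.03
tx 0.0126 ty 0.0236 tz 0.0002 az 0.03
tx 0.0126 ty 0.0236 tz 0.0002 az 0.03
tx 0.0126 ty 0.0236 tz 0.0002 az 0.03
tx 0.0126 ty 0.0236 tz 0.0002 az 0.03
tx 0.0126 ty 0.0236 tz 0.0002 az 0.03
```

Request:
move_arm:
  rows:
    - {"tx": 0.013,"ty": 0.024,"tz": 0,"ax": 0,"ay": 0,"az": 0.2,"jaw": 255}
    - {"tx": 0.013,"ty": 0.024,"tz": 0,"ax": 0,"ay": 0,"az": 0,"jaw": 255}
    - {"tx": 0.013,"ty": 0.024,"tz": 0,"ax": 0,"ay": 0,"az": 0,"jaw": 255}
    - {"tx": 0.013,"ty": 0.024,"tz": 0,"ax": 0,"ay": 0,"az": 0,"jaw": 255}
    - {"tx": 0.013,"ty": 0.024,"tz": 0,"ax": 0,"ay": 0,"az": 0,"jaw": 255}
    - {"tx": 0.011,"ty": 0.02,"tz": 0.005,"ax": 0,"ay": 0,"az": 0,"jaw": 255}
    - {"tx": 0.003,"ty": 0.005,"tz": 0.01,"ax": 0,"ay": 0,"az": 0,"jaw": 255}
    - {"tx": 0,"ty": 0,"tz": 0.01,"ax": 0,"ay": 0,"az": 0,"jaw": 255}
    - {"tx": 0,"ty": 0,"tz": 0.005,"ax": 0,"ay": 0,"az": 0,"jaw": 255}
    - {"tx": 0,"ty": 0,"tz": 0,"ax": 0,"ay": 0,"az": 0,"jaw": 255}

```text
time: 24.3
tool_pos: [0.4401, 0.0658, 0.2302]
tool_rot: [-0.001, 0.964, -0.266, 0.0]
contact_force: [-0.4, 0.5, -2.7]
gripper_width: 0.269
```

```bash
python3 plan.py .444 .0746 .20 -121.1 3
```

```text
t 24.3 pos [0.4401 0.0658 0.2302] beta -120.9 tilt 0.08 F [-0.42  0.52 -2.68] w 0.269 j6 120.0
dist 0.0317 rotvec [-0.08  0.01  0.2 ]
tx -0.0004 ty -0.0032 tz 0.0101 az 0.07
tx -0.0004 ty -0.0032 tz 0.0101 az 0.07
tx -0.0004 ty -0.0032 tz 0.0101 az 0.07
```

Request:
move_arm:
  rows:
    - {"tx": -0.001,"ty": -0.005,"tz": 0.008,"ax": -0.1,"ay": 0,"az": 0.2,"jaw": 255}
    - {"tx": 0,"ty": -0.004,"tz": 0.01,"ax": 0,"ay": 0,"az": 0,"jaw": 255}
    - {"tx": 0,"ty": 0,"tz": 0.007,"ax": 0,"ay": 0,"az": 0,"jaw": 255}
    - {"tx": 0,"ty": 0,"tz": 0,"ax": 0,"ay": 0,"az": 0,"jaw": 255}
    - {"tx": 0,"ty": 0,"tz": 0,"ax": 0,"ay": 0,"az": 0,"jaw": 255}

```text
time: 24.8
tool_pos: [0.4439, 0.0774, 0.2023]
tool_rot: [0.0, 0.964, -0.266, -0.001]
contact_force: [0.6, -0.2, -3.4]
gripper_width: 0.272
```

```bash
python3 plan.py .444 .0746 .183 -121.1 1; python3 - <<'E'
from fit import *
from plant import manip
d={n:manip.grab_frame(n) for n in("scene",)}
pickle.dump(d,open("f8.pkl","wb"))
crop(d["scene"],210,130,120,100,6,"pics/f8.png")
y,_=mat(d["scene"],'yel',(240,203)); v=y-np.array([.5319,.0206]);print(y,np.degrees(np.arctan2(v[1],v[0]))%360)
E
```

```text
t 24.8 pos [0.4439 0.0774 0.2023] beta -120.86 tilt 0.12 F [ 0.56 -0.17 -3.45] w 0.272 j6 121.0
dist 0.0195 rotvec [0.04 0.11 0.24]
tx 0.0015 ty 0.0023 tz 0.0193 az 0.24
[ 0.4778046  -0.06865917] 238.78210099236526
```

View pics/f8.png

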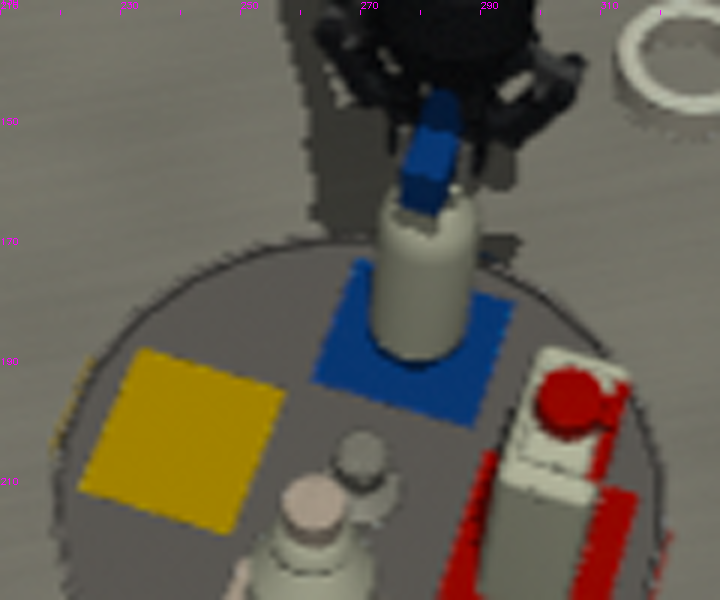

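```bash
python3 - <<'E'
from fit import *
s=load("f8.pkl")["scene"]
c=-np.array(s["R"]).T@s["t"]
for px in((418,361),(422,361)):
    p=P(s,210+px[0]/6-.4,130+px[1]/6-.4,.0509); v=c[:2]-p; v/=np.linalg.norm(v); print(p,(p-v*.028).round(4))
L=P(s,210+370/6-.4,130+335/6-.4,.06);R=P(s,210+466/6-.4,130+338/6-.4,.06); print(L,R,(L+R)/2)
E
```

```text
[0.469  0.0698] [0.4427 0.0793]
[0.4694 0.072 ] [0.4431 0.0816]
[0.4517 0.0457] [0.4653 0.0981] [0.4585 0.0719]
```

Request:
move_arm:
  rows:
    - {"tx": 0.002,"ty": 0.002,"tz": 0.006,"ax": 0,"ay": 0.1,"az": 0.2,"jaw": 255}
    - {"tx": 0.001,"ty": 0,"tz": 0.006,"ax": 0,"ay": 0,"az": 0,"jaw": 255}
    - {"tx": 0,"ty": 0,"tz": 0.003,"ax": 0,"ay": 0,"az": 0,"jaw": 255}
    - {"tx": 0,"ty": 0,"tz": 0,"ax": 0,"ay": 0,"az": 0,"jaw": 255}

```text
time: 25.25
tool_pos: [0.446, 0.0734, 0.1869]
tool_rot: [0.0, 0.963, -0.268, 0.001]
contact_force: [-0.7, -1.2, -2.4]
gripper_width: 0.277
```

```bash
python3 plan.py .445 .0741 .180 -121.1 1
```

```text
t 25.25 pos [0.446  0.0734 0.1869] beta -121.13 tilt 0.08 F [-0.67 -1.16 -2.42] w 0.277 j6 121.0
dist 0.007 rotvec [-0.   -0.08 -0.03]
tx -0.0013 ty -0.0001 tz 0.0069 az -0.03
```

Request:
move_arm:
  rows:
    - {"tx": -0.001,"ty": 0,"tz": 0.003,"ax": 0,"ay": -0.1,"az": 0,"jaw": 255}
    - {"tx": 0,"ty": 0,"tz": 0.002,"ax": 0,"ay": 0,"az": 0,"jaw": 255}

```text
time: 25.45
tool_pos: [0.4454, 0.0738, 0.1819]
tool_rot: [-0.0, 0.963, -0.268, 0.0]
contact_force: [-0.1, 0.3, -2.9]
gripper_width: 0.27
```

```bash
python3 plan.py .445 .0741 .180 -121.1 1
```

```text
t 25.45 pos [0.4454 0.0738 0.1819] beta -121.15 tilt 0.03 F [-0.07  0.31 -2.86] w 0.27 j6 121.0
dist 0.002 rotvec [-0.03 -0.   -0.05]
tx -0.0005 ty -0.0001 tz 0.0019 az -0.05
```

Request:
move_arm:
  rows:
    - {"tx": 0,"ty": 0,"tz": 0.001,"ax": 0,"ay": 0,"az": 0,"jaw": 255}
    - {"tx": 0,"ty": 0,"tz": 0.001,"ax": 0,"ay": 0,"az": 0,"jaw": 255}

```text
time: 25.65
tool_pos: [0.4453, 0.0738, 0.1797]
tool_rot: [-0.0, 0.963, -0.268, 0.0]
contact_force: [-0.2, 0.6, -2.6]
gripper_width: 0.273
```

Request:
move_arm:
  rows:
    - {"tx": 0,"ty": 0,"tz": 0.001,"ax": 0,"ay": 0,"az": 0,"jaw": 255}

```text
time: 25.75
tool_pos: [0.4456, 0.0739, 0.1794]
tool_rot: [-0.0, 0.963, -0.268, 0.0]
contact_force: [-1.9, 0.1, 2.8]
gripper_width: 0.273
```

Request:
move_arm:
  rows:
    - {"tx": 0,"ty": 0,"tz": 0,"ax": 0,"ay": 0,"az": 0,"jaw": 150}
    - {"tx": 0,"ty": 0,"tz": 0,"ax": 0,"ay": 0,"az": 0,"jaw": 100}
    - {"tx": 0,"ty": 0,"tz": 0,"ax": 0,"ay": 0,"az": 0,"jaw": 60}

```text
time: 26.05
tool_pos: [0.4469, 0.0739, 0.1813]
tool_rot: [-0.001, 0.963, -0.268, 0.002]
contact_force: [0.2, -0.5, 0.2]
gripper_width: 0.74
```

```bash
python3 plan.py .445 .0741 .180 -121.1 1;  python3 - <<'E'
from fit import *
from plant import manip
d={n:manip.grab_frame(n) for n in("scene",)}
pickle.dump(d,open("f9.pkl","wb"))
crop(d["scene"],210,130,120,100,6,"pics/f9.png")
y,_=mat(d["scene"],'yel',(240,203)); v=y-np.array([.5319,.0206]);print(y,np.degrees(np.arctan2(v[1],v[0]))%360)
E
```

```text
t 26.05 pos [0.4469 0.0739 0.1813] beta -121.14 tilt 0.28 F [ 0.17 -0.54  0.23] w 0.74 j6 121.0
dist 0.0023 rotvec [-0.16 -0.23 -0.04]
tx -0.0018 ty 0.0008 tz 0.0013 az -0.04
[ 0.47721482 -0.06838878] 238.42853860405302
```

View pics/f9.png

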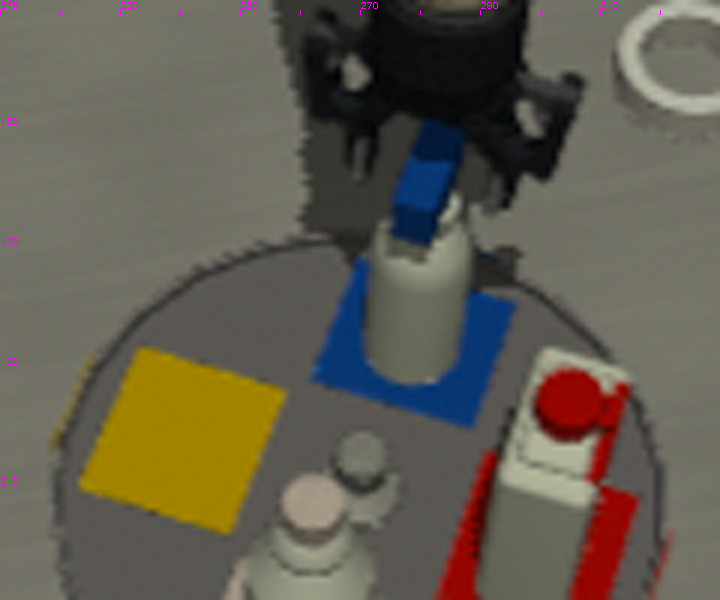

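Request:
move_arm:
  rows:
    - {"tx": -0.001,"ty": 0,"tz": -0.005,"ax": 0,"ay": 0,"az": 0,"jaw": 40}
    - {"tx": 0,"ty": 0,"tz": -0.015,"ax": 0,"ay": 0,"az": 0,"jaw": 0}
    - {"tx": 0,"ty": 0,"tz": -0.025,"ax": 0,"ay": 0,"az": 0,"jaw": 0}
    - {"tx": 0,"ty": 0,"tz": -0.03,"ax": 0,"ay": 0,"az": 0,"jaw": 0}
    - {"tx": 0,"ty": 0,"tz": -0.02,"ax": 0,"ay": 0,"az": 0,"jaw": 0}

```text
time: 26.6
tool_pos: [0.444, 0.0745, 0.2798]
tool_rot: [-0.0, 0.963, -0.268, 0.0]
contact_force: [-0.2, 0.5, -0.1]
gripper_width: 0.997
```

```bash
python3 plan.py .4 -.25 .28 -90 9;python3 plan.py .6165 -.2915 .25 -90 5
```

```text
t 26.6 pos [0.444  0.0745 0.2798] beta -121.14 tilt 0.02 F [-0.16  0.46 -0.11] w 0.997 j6 121.0
dist 0.3274 rotvec [-2.000e-02 -1.000e-02 -3.114e+01]
tx 0.0145 ty 0.0334 tz -0.0000 az -3.46
tx 0.0124 ty 0.0342 tz -0.0000 az -3.46
tx 0.0103 ty 0.0349 tz -0.0000 az -3.46
tx 0.0082 ty 0.0354 tz -0.0000 az -3.46
tx 0.0061 ty 0.0359 tz -0.0000 az -3.46
tx 0.0039 ty 0.0362 tz -0.0000 az -3.46
tx 0.0017 ty 0.0363 tz -0.0000 az -3.46
tx -0.0005 ty 0.0364 tz -0.0000 az -3.46
tx -0.0027 ty 0.0363 tz -0.0000 az -3.46
t 26.6 pos [0.444  0.0745 0.2798] beta -121.14 tilt 0.02 F [-0.16  0.46 -0.11] w 0.997 j6 121.0
dist 0.4057 rotvec [-2.000e-02 -1.000e-02 -3.114e+01]
tx 0.0674 ty 0.0448 tz 0.0060 az -6.23
tx 0.0621 ty 0.0519 tz 0.0060 az -6.23
tx 0.0561 ty 0.0583 tz 0.0060 az -6.23
tx 0.0495 ty 0.0640 tz 0.0060 az -6.23
tx 0.0422 ty 0.0690 tz 0.0060 az -6.23
```

```bash
python3 plan.py .6165 -.2915 .27 -90 11
```

```text
t 26.6 pos [0.444  0.0745 0.2798] beta -121.14 tilt 0.02 F [-0.16  0.46 -0.11] w 0.997 j6 121.0
dist 0.4047 rotvec [-2.000e-02 -1.000e-02 -3.114e+01]
tx 0.0306 ty 0.0204 tz 0.0009 az -2.83
tx 0.0296 ty 0.0219 tz 0.0009 az -2.83
tx 0.0285 ty 0.0233 tz 0.0009 az -2.83
tx 0.0273 ty 0.0247 tz 0.0009 az -2.83
tx 0.0260 ty 0.0260 tz 0.0009 az -2.83
tx 0.0247 ty 0.0272 tz 0.0009 az -2.83
tx 0.0233 ty 0.0284 tz 0.0009 az -2.83
tx 0.0219 ty 0.0295 tz 0.0009 az -2.83
tx 0.0204 ty 0.0306 tz 0.0009 az -2.83
tx 0.0189 ty 0.0316 tz 0.0009 az -2.83
tx 0.0173 ty 0.0325 tz 0.0009 az -2.83
```

Request:
move_arm:
  rows:
    - {"tx": 0.03,"ty": 0.02,"tz": 0,"ax": 0,"ay": 0,"az": -2.8,"jaw": 0}
    - {"tx": 0.0295,"ty": 0.022,"tz": 0,"ax": 0,"ay": 0,"az": -2.8,"jaw": 0}
    - {"tx": 0.0285,"ty": 0.0235,"tz": 0,"ax": 0,"ay": 0,"az": -2.8,"jaw": 0}
    - {"tx": 0.027,"ty": 0.0245,"tz": 0,"ax": 0,"ay": 0,"az": -2.8,"jaw": 0}
    - {"tx": 0.026,"ty": 0.026,"tz": 0,"ax": 0,"ay": 0,"az": -2.8,"jaw": 0}
    - {"tx": 0.0245,"ty": 0.027,"tz": 0,"ax": 0,"ay": 0,"az": -2.8,"jaw": 0}
    - {"tx": 0.0235,"ty": 0.0285,"tz": 0,"ax": 0,"ay": 0,"az": -2.8,"jaw": 0}
    - {"tx": 0.022,"ty": 0.0295,"tz": 0,"ax": 0,"ay": 0,"az": -2.8,"jaw": 0}
    - {"tx": 0.0205,"ty": 0.0305,"tz": 0,"ax": 0,"ay": 0,"az": -2.8,"jaw": 0}
    - {"tx": 0.019,"ty": 0.0315,"tz": 0,"ax": 0,"ay": 0,"az": -2.8,"jaw": 0}
    - {"tx": 0.01,"ty": 0.02,"tz": 0,"ax": 0,"ay": 0,"az": -2,"jaw": 0}
    - {"tx": 0,"ty": 0,"tz": 0,"ax": 0,"ay": 0,"az": 0,"jaw": 0}

```text
time: 27.8
tool_pos: [0.6241, -0.2912, 0.3093]
tool_rot: [0.003, 1.0, 0.003, 0.015]
contact_force: [0.1, 1.0, 0.0]
gripper_width: 0.996
```

```bash
python3 plan.py .6165 -.2915 .13 -90 6; python3 - <<'E'
from fit import *
from plant import manip
d={n:manip.grab_frame(n) for n in("scene","top")}
pickle.dump(d,open("f10.pkl","wb"))
crop(d["scene"],130,130,200,140,4,"pics/f10.png"); crop(d["top"],180,130,160,110,5,"pics/f10t.png")
E
python3 car.py f10.pkl
```

```text
t 27.8 pos [ 0.6241 -0.2912  0.3093] beta -89.63 tilt 1.79 F [0.06 1.02 0.04] w 0.996 j6 58.0
dist 0.1795 rotvec [ 0.36 -1.75  0.38]
tx -0.0013 ty 0.0000 tz 0.0299 az 0.06
tx -0.0013 ty 0.0000 tz 0.0299 az 0.06
tx -0.0013 ty 0.0000 tz 0.0299 az 0.06
tx -0.0013 ty 0.0001 tz 0.0299 az 0.06
tx -0.0013 ty 0.0001 tz 0.0299 az 0.06
tx -0.0013 ty 0.0001 tz 0.0299 az 0.06
scene blue [0.4536 0.0741] yel [ 0.4772 -0.0683] len 0.1443 bluelang 144.39557408534841
top blue [0.4692 0.0943] yel [ 0.478  -0.0664] len 0.161 bluelang 138.13317796310122
```

View pics/f10.png

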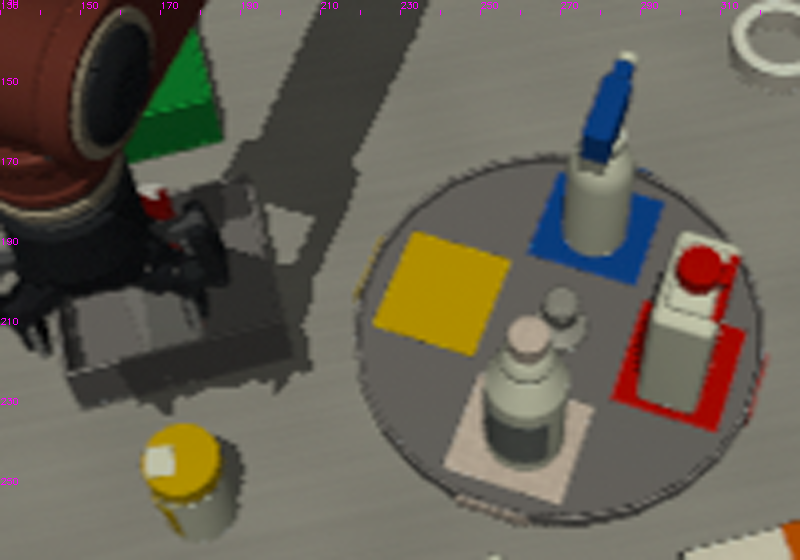

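View pics/f10t.png

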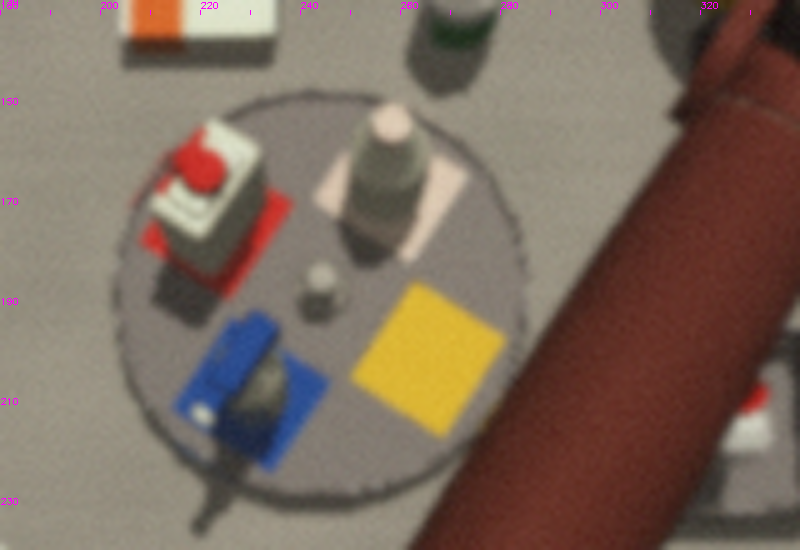

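```bash
python3 - <<'E'
from fit import *
d=load("f10.pkl");s=d["scene"];t=d["top"]
c=-np.array(s["R"]).T@s["t"]
p=P(s,130+597/4-.4,130+254/4-.4,.028); v=c[:2]-p; v/=np.linalg.norm(v); print('axis from base',p,(p-v*.028).round(4))
# head rear corner mids and nozzle
n,e=tri(s,(130+628/4-.4,130+58/4-.4),t,(180+203/5-.4,130+413/5-.4)); print('nozzle',n,e)
r=(P(t,180+262/5-.4,130+312/5-.4,.214)+P(t,180+283/5-.4,130+325/5-.4,.214))/2; print('rear top view',r)
rs=(P(s,130+585/4-.4,130+130/4-.4,.214)+P(s,130+612/4-.4,130+140/4-.4,.214))/2; print('rear sc',rs)
for q in(r,rs,(r+rs)/2):
    w=n[:2]-q; print(np.linalg.norm(w),np.degrees(np.arctan2(w[1],w[0])))
# hatch refine tub
for q,f0 in((s,'s'),):
    pass
E
```

```text
axis from base [0.4686 0.0698] [0.4423 0.0793]
nozzle [0.40350509 0.10032938 0.21132555] 0.0008213021347832803
rear top view [0.4719 0.0532]
rear sc [0.47135 0.05935]
0.0830604700834276 145.43015354404824
0.07926058867835656 148.8673699576158
0.08112404115957114 147.1085176469801
```

```bash
python3 - <<'E'
from fit import *
d=load("f0.pkl");d2=load("f10.pkl")
for q,(x,y),nm,vm in((d["scene"],(174,244),'sc',115),(d2["scene"],(174,244),'sc10',115),(d["top"],(323,165),'top',130)):
    m=mask(q,'yel',100,vm); w=np.zeros_like(m); w[y-15:y+15,x-15:x+15]=1
    c=max(cv2.findContours((m&w).astype(np.uint8),0,2)[0],key=cv2.contourArea); hull=cv2.convexHull(c)
    fill=np.zeros(m.shape,np.uint8); cv2.fillConvexPoly(fill,hull,1)
    H,S,V=hsv(q)
    # hatch: low-saturation weight within the window left/right of lid
    wt=np.clip((130-S)/100.,0,1)*(V>120)*cv2.dilate(fill,np.ones((3,3),np.uint8))
    n,l,st,ce=cv2.connectedComponentsWithStats((wt>.2).astype(np.uint8)); i=1+np.argmax(st[1:,4]); ww=wt*(l==i)
    ys,xs=np.nonzero(ww); h=np.array([np.average(xs,weights=ww[ys,xs]),np.average(ys,weights=ww[ys,xs])])
    e=cv2.fitEllipse(hull); ee=cv2.minAreaRect(hull)
    A=onz(q,e[0],.106)[:2];B=onz(q,h,.106)[:2];v=B-A
    print(nm,st[i,4],h,A.round(4),B.round(4),np.linalg.norm(v).round(4),np.degrees(np.arctan2(v[1],v[0])).round(1))
s=d2["scene"]; crop(s,155,225,40,50,12,"pics/t.png")
E
```

```text
sc 54 [169.23369445 244.96351979] [ 0.6164 -0.2924] [ 0.6151 -0.3081] 0.0158 -94.7
sc10 88 [170.67141878 242.61357094] [ 0.6166 -0.2924] [ 0.6085 -0.3032] 0.0135 -127.0
top 80 [325.67361916 163.46388567] [ 0.6165 -0.2909] [ 0.623  -0.3003] 0.0114 -55.1
```

View pics/t.png

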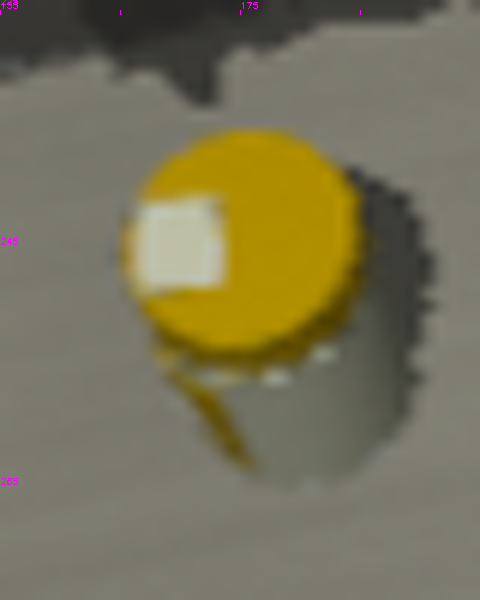

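```bash
python3 - <<'E'
from fit import *
d=load("f10.pkl");s=d["scene"];t=load("f0.pkl")["top"]
g=lambda x,y:P(s,155+x/12-.46,225+y/12-.46,.106)
TL,TR,BR,BL,C,Hh=[g(*p) for p in((138,205),(220,197),(225,285),(148,290),(243,239),(183,244))]
a=lambda u,v:np.degrees(np.arctan2(*(v-u)[::-1])).round(1)
print(a(TR,TL),a(BR,BL),a(TL,BL)-90,a(TR,BR)-90,a(C,Hh),C)
T2=lambda px,py:P(t,*T(300,148,px,py),.106)
a1,b1,c1,d1=T2(228,132),T2(270,134),T2(268,178),T2(228,180)
print('top',a(a1,b1),a(d1,c1),a(a1,d1),a(b1,c1),a(T2(212,157),T2(249,156)),T2(212,157))
E
```

```text
-96.5 -98.6 -89.8 -93.4 -97.0 [ 0.617  -0.2918]
top -90.9 -85.2 179.0 176.3 -86.5 [ 0.6164 -0.2899]
```

Request:
move_arm:
  rows:
    - {"tx": -0.004,"ty": 0,"tz": 0.01,"ax": 0.4,"ay": -1.7,"az": 2.2,"jaw": 0}
    - {"tx": -0.003,"ty": 0,"tz": 0.03,"ax": 0,"ay": 0,"az": 0,"jaw": 0}
    - {"tx": 0,"ty": 0,"tz": 0.04,"ax": 0,"ay": 0,"az": 0,"jaw": 0}
    - {"tx": 0,"ty": 0,"tz": 0.04,"ax": 0,"ay": 0,"az": 0,"jaw": 0}
    - {"tx": 0,"ty": 0,"tz": 0.03,"ax": 0,"ay": 0,"az": 0,"jaw": 0}
    - {"tx": 0,"ty": 0,"tz": 0.01,"ax": 0,"ay": 0,"az": 0,"jaw": 0}
    - {"tx": 0,"ty": 0,"tz": 0,"ax": 0,"ay": 0,"az": 0,"jaw": 0}

```text
time: 28.6
tool_pos: [0.6184, -0.2806, 0.1545]
tool_rot: [0.001, 1.0, -0.014, 0.005]
contact_force: [0.1, -0.2, 0.1]
gripper_width: 0.998
```

```bash
python3 plan.py .6165 -.2915 .048 -92 5
```

```text
t 28.6 pos [ 0.6184 -0.2806  0.1545] beta -91.55 tilt 0.56 F [ 0.11 -0.23  0.07] w 0.998 j6 61.0
dist 0.1071 rotvec [ 0.06 -0.56  0.45]
tx -0.0003 ty 0.0022 tz 0.0213 az 0.09
tx -0.0003 ty 0.0022 tz 0.0213 az 0.09
tx -0.0003 ty 0.0022 tz 0.0213 az 0.09
tx -0.0003 ty 0.0022 tz 0.0213 az 0.09
tx -0.0003 ty 0.0022 tz 0.0213 az 0.09
```

Request:
move_arm:
  rows:
    - {"tx": 0,"ty": 0.007,"tz": 0.005,"ax": 0,"ay": -0.5,"az": 0.4,"jaw": 0}
    - {"tx": 0,"ty": 0.005,"tz": 0.01,"ax": 0,"ay": 0,"az": 0,"jaw": 0}
    - {"tx": 0,"ty": 0,"tz": 0.015,"ax": 0,"ay": 0,"az": 0,"jaw": 0}
    - {"tx": 0,"ty": 0,"tz": 0.02,"ax": 0,"ay": 0,"az": 0,"jaw": 0}
    - {"tx": 0,"ty": 0,"tz": 0.02,"ax": 0,"ay": 0,"az": 0,"jaw": 0}
    - {"tx": 0,"ty": 0,"tz": 0.015,"ax": 0,"ay": 0,"az": 0,"jaw": 0}
    - {"tx": 0,"ty": 0,"tz": 0.008,"ax": 0,"ay": 0,"az": 0,"jaw": 0}
    - {"tx": 0,"ty": 0,"tz": 0,"ax": 0,"ay": 0,"az": 0,"jaw": 0}

```text
time: 29.4
tool_pos: [0.6233, -0.2972, 0.0651]
tool_rot: [0.004, 1.0, -0.018, 0.007]
contact_force: [0.0, -0.2, 0.9]
gripper_width: 0.998
```

```bash
python3 plan.py .6165 -.2915 .048 -92 1
```

```text
t 29.4 pos [ 0.6233 -0.2972  0.0651] beta -92.04 tilt 0.89 F [ 0.02 -0.2   0.94] w 0.998 j6 60.0
dist 0.0192 rotvec [ 0.47 -0.76 -0.03]
tx -0.0070 ty -0.0055 tz 0.0171 az -0.04
```

Request:
move_arm:
  rows:
    - {"tx": -0.005,"ty": -0.004,"tz": 0.006,"ax": 0.4,"ay": -0.7,"az": 0,"jaw": 0}
    - {"tx": -0.002,"ty": -0.001,"tz": 0.007,"ax": 0,"ay": 0,"az": 0,"jaw": 0}
    - {"tx": 0,"ty": 0,"tz": 0.002,"ax": 0,"ay": 0,"az": 0,"jaw": 20}
    - {"tx": 0,"ty": 0,"tz": 0,"ax": 0,"ay": 0,"az": 0,"jaw": 40}

```text
time: 29.8
tool_pos: [0.6173, -0.2922, 0.051]
tool_rot: [0.001, 1.0, -0.018, 0.001]
contact_force: [-0.5, 0.1, -0.3]
gripper_width: 0.846
```

```bash
python3 plan.py .6165 -.2915 .048 -92 1
```

```text
t 29.8 pos [ 0.6173 -0.2922  0.051 ] beta -92.03 tilt 0.22 F [-0.47  0.08 -0.28] w 0.846 j6 60.0
dist 0.0032 rotvec [ 0.13 -0.17 -0.03]
tx -0.0008 ty -0.0007 tz 0.0030 az -0.03
```

Request:
move_arm:
  rows:
    - {"tx": -0.001,"ty": -0.0005,"tz": 0.002,"ax": 0.1,"ay": -0.2,"az": 0,"jaw": 60}
    - {"tx": 0,"ty": 0,"tz": 0,"ax": 0,"ay": 0,"az": 0,"jaw": 75}
    - {"tx": 0,"ty": 0,"tz": 0,"ax": 0,"ay": 0,"az": 0,"jaw": 85}
    - {"tx": 0,"ty": 0,"tz": 0,"ax": 0,"ay": 0,"az": 0,"jaw": 100}
    - {"tx": 0,"ty": 0,"tz": 0,"ax": 0,"ay": 0,"az": 0,"jaw": 255}
    - {"tx": 0,"ty": 0,"tz": 0,"ax": 0,"ay": 0,"az": 0,"jaw": 255}
    - {"tx": 0,"ty": 0,"tz": 0,"ax": 0,"ay": 0,"az": 0,"jaw": 255}

```text
time: 30.5
tool_pos: [0.6168, -0.2919, 0.0503]
tool_rot: [0.001, 1.0, -0.018, 0.0]
contact_force: [-0.5, 0.4, -0.2]
gripper_width: 0.671
```

```bash
python3 plan.py
```

```text
t 30.5 pos [ 0.6168 -0.2919  0.0503] beta -92.02 tilt 0.08 F [-0.53  0.4  -0.18] w 0.671 j6 60.0
```

Request:
move_arm:
  rows:
    - {"tx": 0,"ty": 0,"tz": -0.01,"ax": 0,"ay": 0,"az": 0,"jaw": 255}
    - {"tx": 0,"ty": 0,"tz": -0.025,"ax": 0,"ay": 0,"az": 0,"jaw": 255}
    - {"tx": 0,"ty": 0,"tz": -0.03,"ax": 0,"ay": 0,"az": 0,"jaw": 255}
    - {"tx": 0,"ty": 0,"tz": -0.03,"ax": 0,"ay": 0,"az": 0,"jaw": 255}
    - {"tx": 0,"ty": 0,"tz": -0.015,"ax": 0,"ay": 0,"az": 0,"jaw": 255}

```text
time: 31.0
tool_pos: [0.6127, -0.2894, 0.1568]
tool_rot: [-0.003, 1.0, -0.018, -0.006]
contact_force: [0.1, -1.9, -2.6]
gripper_width: 0.667
```

```bash
python3 plan.py .4778 -.0673 .17 -121.6 9
```

```text
t 31.0 pos [ 0.6127 -0.2894  0.1568] beta -92.03 tilt 0.76 F [ 0.05 -1.94 -2.62] w 0.667 j6 60.0
dist 0.2602 rotvec [-0.16  0.75 29.57]
tx -0.0159 ty -0.0241 tz -0.0015 az 3.29
tx -0.0172 ty -0.0232 tz -0.0015 az 3.29
tx -0.0185 ty -0.0222 tz -0.0015 az 3.29
tx -0.0198 ty -0.0211 tz -0.0015 az 3.29
tx -0.0209 ty -0.0199 tz -0.0015 az 3.29
tx -0.0220 ty -0.0187 tz -0.0015 az 3.29
tx -0.0231 ty -0.0174 tz -0.0015 az 3.29
tx -0.0240 ty -0.0160 tz -0.0015 az 3.29
tx -0.0249 ty -0.0146 tz -0.0015 az 3.29
```

Request:
move_arm:
  rows:
    - {"tx": -0.016,"ty": -0.024,"tz": -0.002,"ax": -0.1,"ay": 0.7,"az": 3.3,"jaw": 255}
    - {"tx": -0.017,"ty": -0.023,"tz": -0.002,"ax": 0,"ay": 0,"az": 3.3,"jaw": 255}
    - {"tx": -0.0185,"ty": -0.022,"tz": -0.002,"ax": 0,"ay": 0,"az": 3.3,"jaw": 255}
    - {"tx": -0.02,"ty": -0.021,"tz": 0,"ax": 0,"ay": 0,"az": 3.3,"jaw": 255}
    - {"tx": -0.021,"ty": -0.02,"tz": 0,"ax": 0,"ay": 0,"az": 3.3,"jaw": 255}
    - {"tx": -0.022,"ty": -0.0185,"tz": 0,"ax": 0,"ay": 0,"az": 3.3,"jaw": 255}
    - {"tx": -0.023,"ty": -0.0175,"tz": 0,"ax": 0,"ay": 0,"az": 3.3,"jaw": 255}
    - {"tx": -0.024,"ty": -0.016,"tz": 0,"ax": 0,"ay": 0,"az": 3.3,"jaw": 255}
    - {"tx": -0.012,"ty": -0.007,"tz": 0,"ax": 0,"ay": 0,"az": 1.6,"jaw": 255}
    - {"tx": 0,"ty": 0,"tz": 0,"ax": 0,"ay": 0,"az": 0,"jaw": 255}

```text
time: 32.0
tool_pos: [0.4804, -0.0721, 0.162]
tool_rot: [-0.002, 0.963, -0.27, -0.0]
contact_force: [-0.1, -1.1, -3.3]
gripper_width: 0.668
```

```bash
python3 plan.py .4778 -.0673 .11 -121.6 5
```

```text
t 32.0 pos [ 0.4804 -0.0721  0.162 ] beta -121.33 tilt 0.21 F [-0.12 -1.1  -3.26] w 0.668 j6 104.0
dist 0.0522 rotvec [-0.18  0.11  0.27]
tx -0.0009 ty -0.0005 tz 0.0104 az 0.05
tx -0.0009 ty -0.0005 tz 0.0104 az 0.05
tx -0.0009 ty -0.0005 tz 0.0104 az 0.05
tx -0.0009 ty -0.0005 tz 0.0104 az 0.05
tx -0.0009 ty -0.0005 tz 0.0104 az 0.05
```

Request:
move_arm:
  rows:
    - {"tx": -0.003,"ty": -0.002,"tz": 0.008,"ax": -0.2,"ay": 0.1,"az": 0.2,"jaw": 255}
    - {"tx": -0.001,"ty": -0.001,"tz": 0.014,"ax": 0,"ay": 0,"az": 0,"jaw": 255}
    - {"tx": 0,"ty": 0,"tz": 0.014,"ax": 0,"ay": 0,"az": 0,"jaw": 255}
    - {"tx": 0,"ty": 0,"tz": 0.008,"ax": 0,"ay": 0,"az": 0,"jaw": 255}
    - {"tx": 0,"ty": 0,"tz": 0.002,"ax": 0,"ay": 0,"az": 0,"jaw": 255}
    - {"tx": 0,"ty": 0,"tz": 0,"ax": 0,"ay": 0,"az": 0,"jaw": 255}

```text
time: 32.6
tool_pos: [0.4778, -0.0689, 0.1094]
tool_rot: [0.001, 0.962, -0.272, -0.002]
contact_force: [-0.9, 0.0, -3.6]
gripper_width: 0.668
```

```bash
python3 plan.py .4778 -.0673 .082 -121.6 3;  python3 - <<'E'
from fit import *
from plant import manip
d={n:manip.grab_frame(n) for n in("scene",)}
pickle.dump(d,open("f11.pkl","wb"))
crop(d["scene"],210,140,100,90,8,"pics/f11.png")
E
```

```text
t 32.6 pos [ 0.4778 -0.0689  0.1094] beta -121.59 tilt 0.25 F [-0.87  0.05 -3.64] w 0.668 j6 105.0
dist 0.0274 rotvec [0.14 0.2  0.01]
tx -0.0003 ty -0.0004 tz 0.0091 az 0.00
tx -0.0003 ty -0.0004 tz 0.0091 az 0.00
tx -0.0003 ty -0.0004 tz 0.0091 az 0.00
```

View pics/f11.png

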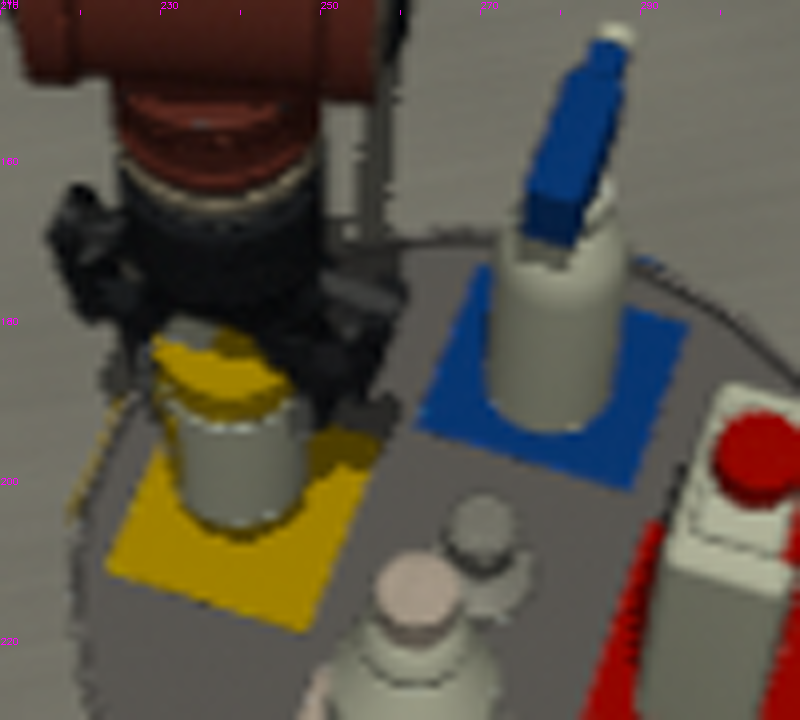

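```bash
python3 - <<'E'
from fit import *
s=load("f11.pkl")["scene"]; c=-np.array(s["R"]).T@s["t"]
for px in((240,535),(244,535)):
    p=P(s,210+px[0]/8-.44,140+px[1]/8-.44,.0591); v=c[:2]-p; v/=np.linalg.norm(v); print(p,(p-v*.029).round(4))
E
```

```text
[ 0.5074 -0.075 ] [ 0.4787 -0.0709]
[ 0.5077 -0.0734] [ 0.479  -0.0692]
```

Request:
move_arm:
  rows:
    - {"tx": 0,"ty": -0.001,"tz": 0.007,"ax": 0.1,"ay": 0.2,"az": 0,"jaw": 255}
    - {"tx": 0,"ty": 0,"tz": 0.009,"ax": 0,"ay": 0,"az": 0,"jaw": 255}
    - {"tx": 0,"ty": 0,"tz": 0.005,"ax": 0,"ay": 0,"az": 0,"jaw": 255}
    - {"tx": 0,"ty": 0,"tz": 0.001,"ax": 0,"ay": 0,"az": 0,"jaw": 255}
    - {"tx": 0,"ty": 0,"tz": 0,"ax": 0,"ay": 0,"az": 0,"jaw": 255}

```text
time: 33.15
tool_pos: [0.4796, -0.0685, 0.087]
tool_rot: [0.0, 0.962, -0.272, 0.002]
contact_force: [0.1, 0.3, -3.1]
gripper_width: 0.667
```

```bash
python3 plan.py .4778 -.0673 .080 -121.6 1
```

```text
t 33.15 pos [ 0.4796 -0.0685  0.087 ] beta -121.6 tilt 0.18 F [ 0.13  0.27 -3.14] w 0.667 j6 105.0
dist 0.0073 rotvec [-0.01 -0.18 -0.  ]
tx -0.0021 ty -0.0001 tz 0.0070 az -0.00
```

Base estimate agrees with the TCP. Final lowering.

Request:
move_arm:
  rows:
    - {"tx": -0.0015,"ty": 0,"tz": 0.003,"ax": 0,"ay": -0.2,"az": 0,"jaw": 255}
    - {"tx": -0.0005,"ty": 0,"tz": 0.002,"ax": 0,"ay": 0,"az": 0,"jaw": 255}
    - {"tx": 0,"ty": 0,"tz": 0,"ax": 0,"ay": 0,"az": 0,"jaw": 255}

```text
time: 33.45
tool_pos: [0.4781, -0.0674, 0.0821]
tool_rot: [-0.0, 0.962, -0.272, 0.0]
contact_force: [0.8, 0.0, -3.2]
gripper_width: 0.665
```

```bash
python3 plan.py .4778 -.0673 .0783 -121.6 1
```

```text
t 33.45 pos [ 0.4781 -0.0674  0.0821] beta -121.59 tilt 0.03 F [ 0.82  0.03 -3.17] w 0.665 j6 105.0
dist 0.0038 rotvec [-0.02 -0.02  0.01]
tx -0.0003 ty 0.0001 tz 0.0038 az 0.01
```

Request:
move_arm:
  rows:
    - {"tx": 0,"ty": 0,"tz": 0.0015,"ax": 0,"ay": 0,"az": 0,"jaw": 255}
    - {"tx": 0,"ty": 0,"tz": 0.001,"ax": 0,"ay": 0,"az": 0,"jaw": 255}

```text
time: 33.65
tool_pos: [0.4784, -0.0675, 0.0798]
tool_rot: [-0.0, 0.962, -0.272, 0.001]
contact_force: [-0.6, -0.3, -3.4]
gripper_width: 0.668
```

Request:
move_arm:
  rows:
    - {"tx": 0,"ty": 0,"tz": 0.001,"ax": 0,"ay": 0,"az": 0,"jaw": 255}

```text
time: 33.75
tool_pos: [0.4785, -0.0675, 0.0789]
tool_rot: [-0.0, 0.962, -0.272, 0.001]
contact_force: [-0.3, 0.9, -2.6]
gripper_width: 0.667
```

Request:
move_arm:
  rows:
    - {"tx": 0,"ty": 0,"tz": 0.0008,"ax": 0,"ay": 0,"az": 0,"jaw": 255}

```text
time: 33.85
tool_pos: [0.4786, -0.0676, 0.0783]
tool_rot: [-0.0, 0.962, -0.272, 0.001]
contact_force: [-0.4, 0.1, 1.6]
gripper_width: 0.665
```

Request:
move_arm:
  rows:
    - {"tx": 0,"ty": 0,"tz": 0,"ax": 0,"ay": 0,"az": 0,"jaw": 60}
    - {"tx": -0.0005,"ty": 0.0003,"tz": 0.0003,"ax": 0,"ay": 0,"az": 0,"jaw": 20}
    - {"tx": -0.0005,"ty": 0.0003,"tz": 0,"ax": 0,"ay": 0,"az": 0,"jaw": 0}
    - {"tx": -0.0005,"ty": 0.0003,"tz": 0,"ax": 0,"ay": 0,"az": 0,"jaw": 0}

```text
time: 34.25
tool_pos: [0.479, -0.0682, 0.0804]
tool_rot: [-0.0, 0.962, -0.272, 0.003]
contact_force: [0.3, 0.2, 0.0]
gripper_width: 1.004
```

```bash
python3 plan.py .4778 -.0673 .0783 -121.6 1
```

```text
t 34.25 pos [ 0.479  -0.0682  0.0804] beta -121.59 tilt 0.38 F [0.35 0.23 0.01] w 1.004 j6 105.0
dist 0.0026 rotvec [-0.11 -0.37  0.01]
tx -0.0015 ty -0.0002 tz 0.0021 az 0.01
```

Request:
move_arm:
  rows:
    - {"tx": -0.001,"ty": 0,"tz": -0.005,"ax": 0,"ay": -0.3,"az": 0,"jaw": 0}
    - {"tx": 0,"ty": 0,"tz": -0.015,"ax": 0,"ay": 0,"az": 0,"jaw": 0}
    - {"tx": 0,"ty": 0,"tz": -0.025,"ax": 0,"ay": 0,"az": 0,"jaw": 0}
    - {"tx": 0,"ty": 0,"tz": -0.035,"ax": 0,"ay": 0,"az": 0,"jaw": 0}
    - {"tx": 0,"ty": 0,"tz": -0.035,"ax": 0,"ay": 0,"az": 0,"jaw": 0}
    - {"tx": 0,"ty": 0,"tz": -0.035,"ax": 0,"ay": 0,"az": 0,"jaw": 0}
    - {"tx": 0,"ty": 0,"tz": -0.03,"ax": 0,"ay": 0,"az": 0,"jaw": 0}

```text
time: 34.95
tool_pos: [0.4744, -0.0669, 0.2633]
tool_rot: [-0.001, 0.962, -0.272, -0.005]
contact_force: [1.7, -0.4, 0.7]
gripper_width: 0.998
```

```bash
python3 plan.py .30 -.45 .29 -121.6 11
```

```text
t 34.95 pos [ 0.4744 -0.0669  0.2633] beta -121.6 tilt 0.59 F [ 1.71 -0.38  0.73] w 0.998 j6 105.0
dist 0.4218 rotvec [0.04 0.59 0.  ]
tx 0.0047 ty 0.0380 tz -0.0024 az 0.00
tx 0.0047 ty 0.0380 tz -0.0024 az 0.00
tx 0.0047 ty 0.0380 tz -0.0024 az 0.00
tx 0.0047 ty 0.0380 tz -0.0024 az 0.00
tx 0.0047 ty 0.0380 tz -0.0024 az 0.00
tx 0.0047 ty 0.0380 tz -0.0024 az 0.00
tx 0.0047 ty 0.0380 tz -0.0024 az 0.00
tx 0.0047 ty 0.0380 tz -0.0024 az 0.00
tx 0.0047 ty 0.0380 tz -0.0024 az 0.00
tx 0.0047 ty 0.0380 tz -0.0024 az 0.00
tx 0.0048 ty 0.0380 tz -0.0024 az 0.00
```

Request:
move_arm:
  rows:
    - {"tx": 0.005,"ty": 0.03,"tz": 0,"ax": 0,"ay": 0,"az": 0,"jaw": 0}
    - {"tx": 0.005,"ty": 0.038,"tz": 0,"ax": 0,"ay": 0,"az": 0,"jaw": 0}
    - {"tx": 0.005,"ty": 0.038,"tz": 0,"ax": 0,"ay": 0,"az": 0,"jaw": 0}
    - {"tx": 0.005,"ty": 0.038,"tz": 0,"ax": 0,"ay": 0,"az": 0,"jaw": 0}
    - {"tx": 0.005,"ty": 0.038,"tz": 0,"ax": 0,"ay": 0,"az": 0,"jaw": 0}
    - {"tx": 0.005,"ty": 0.038,"tz": 0,"ax": 0,"ay": 0,"az": 0,"jaw": 0}
    - {"tx": 0.005,"ty": 0.038,"tz": 0,"ax": 0,"ay": 0,"az": 0,"jaw": 0}
    - {"tx": 0.005,"ty": 0.038,"tz": 0,"ax": 0,"ay": 0,"az": 0,"jaw": 0}
    - {"tx": 0.005,"ty": 0.038,"tz": 0,"ax": 0,"ay": 0,"az": 0,"jaw": 0}
    - {"tx": 0.005,"ty": 0.038,"tz": 0,"ax": 0,"ay": 0,"az": 0,"jaw": 0}
    - {"tx": 0.002,"ty": 0.015,"tz": 0,"ax": 0,"ay": 0,"az": 0,"jaw": 0}
    - {"tx": 0,"ty": 0,"tz": 0,"ax": 0,"ay": 0,"az": 0,"jaw": 0}

```text
time: 36.15
tool_pos: [0.3138, -0.4381, 0.279]
tool_rot: [0.001, 0.963, -0.27, 0.006]
contact_force: [-0.7, 0.6, -1.0]
gripper_width: 1.0
```

```bash
python3 plan.py;  python3 - <<'E'
from fit import *
from plant import manip
d={n:manip.grab_frame(n) for n in("scene","top")}
pickle.dump(d,open("f12.pkl","wb"))
crop(d["scene"],130,130,200,140,4,"pics/f12.png"); crop(d["top"],180,130,160,110,5,"pics/f12t.png")
for n,nr in dict(scene=(300,220),top=(224,172)).items():
    for nm,q in(('f3',load("f3.pkl")[n]),('f6',load("f6.pkl")[n]),('f12',d[n])):
        pass
E
```

```text
t 36.15 pos [ 0.3138 -0.4381  0.279 ] beta -121.34 tilt 0.75 F [-0.75  0.64 -1.01] w 1.0 j6 59.0
```

View pics/f12.png

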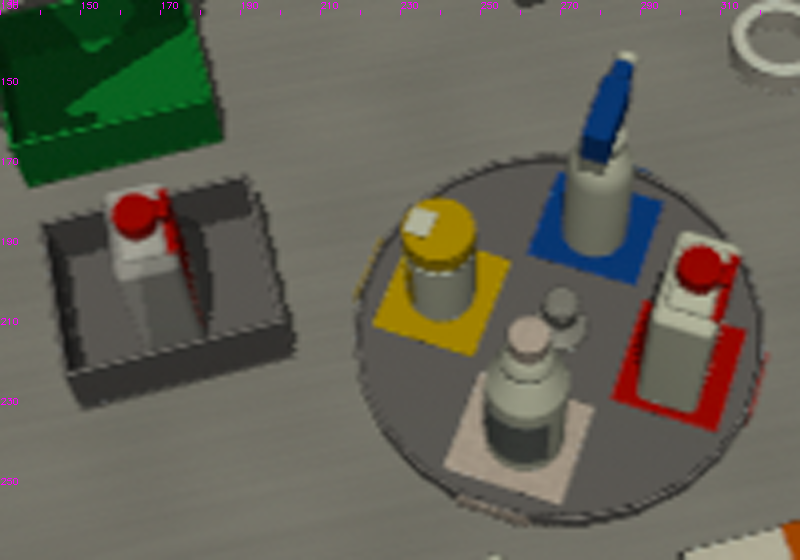

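View pics/f12t.png

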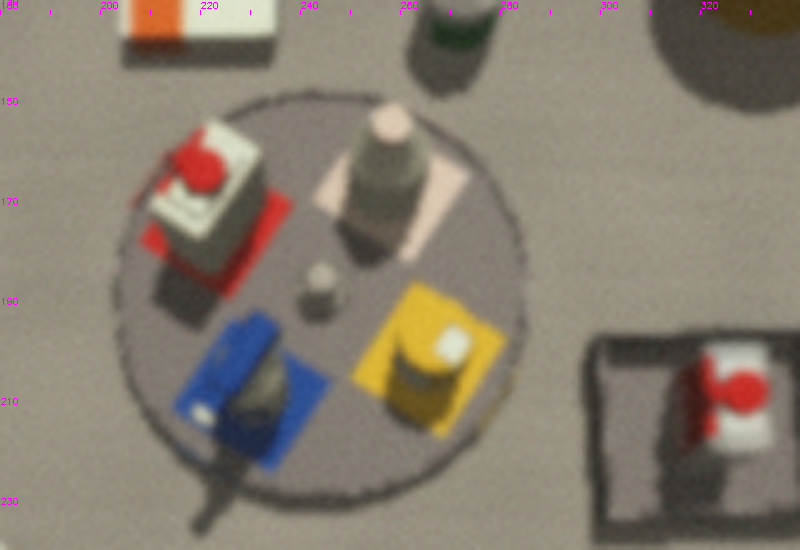

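```bash
python3 - <<'E'
from fit import *
from plant import manip
d=load("f12.pkl");s,t=d["scene"],d["top"]
crop(s,222,172,40,45,14,"pics/u.png"); crop(t,250,180,36,40,14,"pics/ut.png")
d0=load("f10.pkl")
for n in d:
    a=d0[n]["color"][130:270,:].astype(int);b=d[n]["color"][130:270,:].astype(int)
# white mat drift via phase: compare f0 vs f12 red rim etc
H,S,V=hsv(t)
E
```

```text
(no output)
```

View pics/u.png

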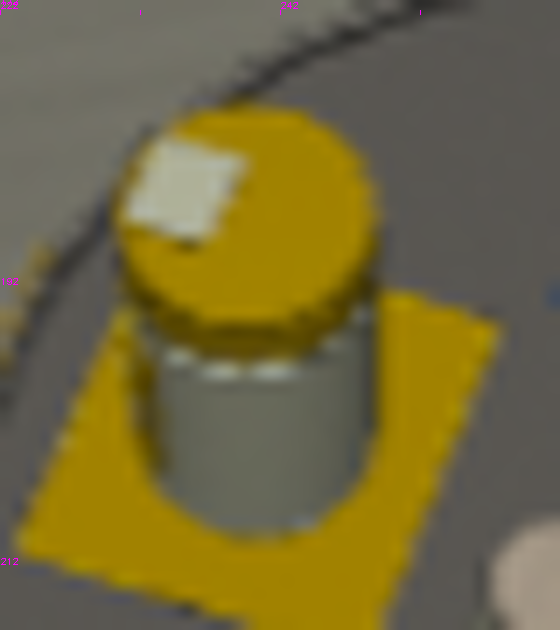

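View pics/ut.png

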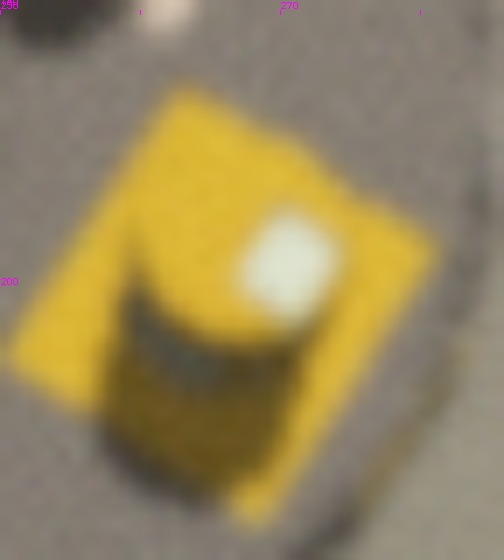

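```bash
python3 - <<'E'
from fit import *
d=load("f12.pkl");s,t=d["scene"],d["top"]
g=lambda x,y,z=.134:P(s,222+x/14-.46,172+y/14-.46,z)
gt=lambda x,y,z=.134:P(t,250+x/14-.46,180+y/14-.46,z)
a=lambda u,v:(np.degrees(np.arctan2(*(v-u)[::-1]))%360).round(1)
TL,TR,BR,BL,C,Hh=[g(*p) for p in((165,136),(247,160),(212,240),(122,215),(246,213),(186,188))]
print('sc edges',a(TR,TL),a(BR,BL),'tang',a(TL,BL),a(TR,BR),'c-h',a(C,Hh),C,Hh)
# bottom of tub
c=-np.array(s["R"]).T@s["t"]; p=g(258,540,.028); v=c[:2]-p; v/=np.linalg.norm(v); print('base axis',(p-v*.029).round(4))
hh=gt(291,265); cc=gt(222,238); print('top',a(cc,hh),cc,hh)
# mat direction edges
M=[g(*p,.028) for p in((15,548),(380,640))]; print('mat outer->inner near edge',a(M[1],M[0]))
print('tri hatch',tri(s,(222+186/14-.46,172+188/14-.46),t,(250+291/14-.46,180+265/14-.46)))
for q in (d,):
  for n in q:
    w=dict(scene=(300,196),top=(220,164))[n]
    print(n,'redcap',topfit(q[n],'red',w,.194,dict(scene=105,top=130)[n],9,6)[2].round(4))
    print(n,'blue/yel rim')
E
```

```text
sc edges 238.8 239.7 tang 324.2 328.1 c-h 231.7 [ 0.4782 -0.0682] [ 0.4688 -0.0801]
base axis [ 0.476  -0.0699]
top 249.8 [ 0.478  -0.0618] [ 0.4711 -0.0806]
mat outer->inner near edge 241.9
tri hatch (array([ 0.47058482, -0.08037541,  0.1369481 ]), np.float64(4.858012163186714e-06))
scene redcap [0.5866 0.1071 0.194 ]
scene blue/yel rim
top redcap [0.5867 0.1129 0.194 ]
top blue/yel rim
```

```bash
python3 -c "
from plant import manip
print(manip.job_done())"
```

```text
the job is handed in; nothing more can be done
None
```

The changeover is done and handed in at about 36 s. The order was clear bottle to the grey tray, then the red bottle, the blue sprayer and the yellow tub, each set down on its own mat.

Last checks, with the arm well clear:
- **Standing and bystanders:** the clear bottle stands in the grey tray. The three new items and the white bottle stand on their mats. I saw no bystander moved, but did not measure their positions.
- **Red bottle:** about 1 mm from its mat's middle when measured right after placing. Its label faces about 58° (straight out is now 58.4°).
- **Blue sprayer:** an estimated 2–4 mm from the middle. The nozzle tip lies along 148.5° from the carousel centre (straight out is 148.4°). The two cameras put its rear edge several millimetres apart, giving 145° and 149° for the nozzle direction, so this is the least certain of the three.
- **Yellow tub:** 1–3 mm from the middle. Its hatch points to about 239° (straight out is 238.4°), though single-camera estimates ranged from 232° to 250°.

**Not perfect:** the carousel turned about 0.75° clockwise in all. The turns came in two small steps, when I released the red bottle and the sprayer. I set the sprayer and the tub down to the angle as it stood then, and did not turn the carousel back.

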